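# Jack up under a roller spindle with a hand crank

## Robot

A 6-joint arm with a two-finger parallel gripper is mounted at the origin on the work surface. World frame = base frame: x ahead of the robot, y to its left, z up, the work surface at z = 0. Lengths are in m, angles in rad, forces in N, time in s.
With the tool pointing down it reaches from about 0.25 to 0.775 m from the base axis. Payload 8.9 kg.
Tool frame: the origin (TCP) lies at the very end of the fingers, on their centre line; the grasp point (between the pads) lies 19 mm behind it; z points along the fingers, y is the direction in which the jaws open and shut (so a half turn about z gives the same grasp; the last joint's range is limited). The gripper opens to 85 mm and grips with 20 to 120 N. Pads are 22 mm wide; open, the fingers measure 114 mm over their backs; the gripper's body (76 mm by 85 mm) begins 54 mm behind the grasp point. The pads swing forward as they close: fully open they stand 13 mm farther back than shut.
Start: joints at [-1.379, 0.291, -0.153, 1.127, 0, 1.431], TCP at [0.171, -0.497, 0.231] pointing down, gripper open.
Joint ranges: [-2.52, 2.52], [-0.91, 1.74], [-1.3, 1.37], [-1.96, 2.02], [-1.52, 1.47], [-3.14, 3.14]. Speed limits (rad/s): [2.22, 2.22, 2.79, 3.14, 3.14, 3.14].

## Interface

Orientations are given as a unit quaternion [w, x, y, z].
In Python, from workcell import status, optics, bot gives the robot as it stands.
- The arm moves only by the shell command python3 -m crank 'ROWS'. ROWS is JSON, one flat list of numbers, 7 for each row, row after row: the shift along the tool's x, y, z in cm, then the turn, a rotation vector about the tool's x, y, z in rad, then the finger opening in cm, from 0 to 8.54. In form: [dx, dy, dz, wx, wy, wz, jaw, dx, dy, dz, wx, wy, wz, jaw, ...]. A call has 1 to 12 rows; each row is the pose to reach, as a shift and turn from the pose measured when the call began, along the tool's axes at that moment; what a row does not reach only later rows make up. A row lasts 1/8 s, in which the tool goes at most 62.5 mm and 10.7 degrees, less where a joint would pass 70% of its speed; a pose out of reach is approached as far as the arm can. A call with a gripper value outside its range is refused whole. The fingers move at their own pace and stop on an object; the grip force is fixed at half the most. Time passes only in rows, so rows that repeat a pose let the fingers close. It gives the time, the measured TCP pose, the force and the opening at its end, in the units of the state.
- status.read_state(): the state, without advancing time (a new reading comes with each control period).
- optics.get_image(name): name is "scene" or "side" or "wrist"; returns a dict with "img" (420x560x3 uint8, blue, green, red), "fx", "fy", "cx", "cy" (pixels), "R" (3x3) and "t" (3): a world point X has camera coordinates R X + t; the wrist camera has in their place "T_tool_cam" (4x4, takes a point from camera to tool coordinates, whose origin is the TCP and whose axes are the flange's). Camera axes: x right, y down, z forward; pixel columns grow to the right and rows downward; lengths in m; the calibration is good to about 2 mm. A picture is of the moment at which its call begins: read the wrist's pose just before it. There is no depth.
- bot.finish_job(): hands the job in, once; it reports no verdict.
The state is a dict: "clock": time; "joint_positions": joint angles; "qvel": joint speeds; "tau": joint torques, N m; "ee_pos": TCP position; "orientation": TCP orientation; "ft_force": force on the tool from outside, world axes, zero at the start; "moment": the same for the moment, N m; "gripper_width": finger opening in m.
Only numpy, scipy, OpenCV 4.12 (cv2) and the standard library are available. Lean on these libraries where they do the work, as an engineer would, in place of code of your own. Each camera call takes 0.05 s, during which the arm holds its last target.

## Task

Fit the loose crank on the square shaft of the blue screw jack, fully home, then take the crank by its spinning black grip and wind clockwise until the saddle comes up and bears snugly on the underside of the clamped roller spindle: feel for it and stop there without forcing the jack against it. Leave the crank on the shaft, let go, and do not disturb the other things on the bench.

Things in the scene. Friction and masses are not known exactly. Their poses are not given: they have to be found in the camera images.
- crank: Loose crank handle, 0.4 kg, standing on its hub. Origin: centre of the hub's open underside, z up the hub axis, x along the arm to the grip. Hub 40 x 40 mm, 36 mm high, with a 17.5 mm square socket, 30 mm deep, open below, sides along x and y. Steel arm on top of it 24 mm wide, 36 to 46 mm above the origin, x -20 to 88 mm. Centre of mass about 8 mm from the hub axis towards the grip.
- boss (a point): Centre of the crank's red square boss, 24 x 24 mm and 40 mm high, standing on the arm over the hub axis; 66 mm above the crank's underside, axes as the crank's. Pick and fit the crank by it, with the fingers either side in the crank's y (the grip stands in the way along x).
- grip_mid (a point): Middle of the crank's black grip, 78 mm above the crank's underside: an upright round sleeve 26 mm across, from 50 to 105 mm above that underside, 75 mm from the hub axis. It spins freely on its pin, so the crank turns while the hand on it keeps its own heading.
- shaft_seat (a point): On the axis of the jack's upright shaft, on its round shoulder (44 mm across) where the crank's underside rests when fully home; 125 mm above the bench. Turns with the shaft, z up, x and y square to its flats. Above: shaft 16 mm square, 14 mm high, then a square taper to 9 mm wide at 28 mm. The crank fits in any quarter turn; off-centre or off-turn it sticks on the taper and is pushed towards the fit.
- jack: Blue screw jack fixed to the bench. Origin on the bench under the shaft axis, x towards the saddle. Base 260 x 120 mm (x -65 to 195), gear tower 70 x 70 mm to 115 mm high, lifting column at x 130 mm. Shaft clockwise seen from above raises the saddle, 30 mm a turn; it stays where it is left. Winding free takes 0.25 to 0.4 N m: 4 to 5 N across the arm at the grip on the move, near 0 once stopped.
- saddle: The jack's dark steel saddle, 60 x 60 mm. Origin: centre of its flat bearing face, 80 mm above the bench at the start. Once it meets the spindle, winding stiffens by about 0.6 N per mm of grip travel, each newton pressing 16 N on the spindle. Held still with the grip pushing back 2 to 9 N against winding it is snug (80 to 195 N); 15 N (300 N on the spindle) harms it.
- stand: Yellow roller stand fixed behind the jack tower, posts 260 mm apart, 175 mm high. Origin on the bench under the spindle, axes as the jack's. It clamps a bright steel spindle, 25 mm across, 340 mm long, level along y over the saddle. Clamp height differs each time: spindle underside 104 to 120 mm above the bench, 24 to 40 mm above the lowered saddle (0.8 to 1.33 turns); it is not measured.
- bearing_a: Bystander: sealed ball bearing lying flat, 52 mm across, 15 mm high; origin under its centre.
- bearing_b: Bystander: sealed ball bearing like bearing_a.
- mallet: Bystander: mallet standing on the face of its black rubber head, 68 mm across and 85 mm high, wooden handle level towards its -x, 230 mm from the head's axis. Origin under the head.
- spanner: Bystander: spanner lying flat, about 200 mm long along its x.
- vblock: Bystander: steel vee block, 70 x 50 x 47 mm, origin under its centre.
- tin: Bystander: green tin, 80 mm across, 120 mm high, origin under its centre.
Not all that is in view belongs to the job. Of the things that look like the crank, take the one that is nearest to the robot's base at the start.

How it is judged:
On the way, in this order (a step that is already met when the one before it is completed fails the run):
1. the crank sits fully home on the shaft, upright, with the jack still down (horizontal distance between crank and shaft_seat below 0.003 m and z of crank in the frame of shaft_seat below 0.004 m and angle between crank's own z axis and vertical below 0.1 rad and z of saddle in the frame of jack below 0.086 m), for 0.2 s.
2. the saddle, wound up with the crank on the shaft, bears on the spindle with more than 40 N (horizontal distance between crank and shaft_seat below 0.003 m and z of crank in the frame of shaft_seat below 0.004 m and contact force between saddle and stand above 40 N), for 0.2 s.
At the end, for the whole second after the job is handed in: The crank sits on the shaft (within 3 mm of the axis, underside within 4 mm of the shoulder, upright within 0.1 rad) and is at rest; the saddle stands still and bears on the spindle with more than 25 N (horizontal distance between crank and shaft_seat below 0.003 m and z of crank in the frame of shaft_seat below 0.004 m and angle between crank's own z axis and vertical below 0.1 rad and contact force between saddle and stand above 25 N and linear speed of crank below 0.02 m/s and linear speed of saddle below 0.003 m/s); the robot touches nothing.
It fails at once if the saddle is forced against the spindle with more than 300 N (contact force between saddle and stand above 300 N).
It fails at once if the crank or the robot strikes the roller stand or spindle (more than 8 N) (contact force between any of crank, the fingers, the arm and stand above 8 N).
It fails at once if the fingers push the saddle (more than 8 N) (contact force between the fingers and saddle above 8 N).
It fails at once if another thing on the bench is moved by more than 20 mm (distance of any of bearing_a, bearing_b, mallet, spanner, vblock, tin from where it was at the start of the episode above 0.02 m).
It also fails if it takes over 72 s, if anything falls off the work surface, if the arm or the gripper's body presses on something with over 40 N, if the wrist force passes 120 N, or if a joint passes its speed limit or range.

## Working session

There is one attempt and no reset: what is moved stays moved. The work goes in short steps, Python scripts to look and compute and a shell command to move; the robot and the scene stay as the last step left them, time stands still between calls to the robot, and variables do not carry over. Pictures are saved under pics/ and viewed, and the job is handed in when it is done.

```bash
ls; mkdir -p pics; python3 - <<'E'
from workcell import status, optics
import cv2
s=status.read_state(); print(s)
for n in ("scene","side","wrist"):
    d=optics.get_image(n); cv2.imwrite(f"pics/{n}0.png",d["img"])
    print(n,{k:v for k,v in d.items() if k!="img"})
E
```

```text
pics
{'clock': 0.0, 'joint_positions': array([-1.37928085e+00,  2.91267078e-01, -1.54151752e-01,  1.12663330e+00,
        5.54458665e-06,  1.43151093e+00]), 'qvel': array([ 0.00079623,  0.00017842,  0.00026705, -0.00055725,  0.000579  ,
        0.00064347]), 'tau': array([ 4.73184573e-04, -5.37137997e+01,  3.31376266e+01,  1.56797783e-02,
       -2.70142000e-04,  9.21587286e-06]), 'ee_pos': array([ 0.17045166, -0.49611256,  0.23072964]), 'orientation': array([-6.27759944e-04,  9.86352309e-01,  1.64647282e-01, -1.36244685e-05]), 'ft_force': array([-0.57426101, -0.74367541, -0.27271076]), 'moment': array([ 0.00227514,  0.04506181, -0.01994673]), 'gripper_width': 0.08541476010537206}
scene {'fx': 516.3771386625326, 'fy': 516.3771386625326, 'cx': 280.6412743098395, 'cy': 210.63665668294607, 'R': array([[-0.88341605,  0.46858125,  0.00277551],
       [ 0.29110133,  0.55343549, -0.78036477],
       [-0.36720036, -0.68857881, -0.62531842]]), 't': array([ 0.48490348, -0.01469166,  1.67970588])}
side {'fx': 515.2134448556253, 'fy': 515.2134448556253, 'cx': 275.23271391174234, 'cy': 209.48626822880817, 'R': array([[ 0.99381949, -0.10841236, -0.02386575],
       [-0.07412521, -0.48806348, -0.86965481],
       [ 0.08263333,  0.86604896, -0.49308309]]), 't': array([-0.50466473,  0.08782754,  1.68881497])}
wrist {'fx': 322.720677913356, 'fy': 322.720677913356, 'cx': 280.64653897507213, 'cy': 206.37169530377574, 'T_tool_cam': array([[ 3.55513877e-04, -9.54055722e-01, -2.99629027e-01,
         7.64650896e-02],
       [ 9.99999541e-01,  6.05716305e-04, -7.42162381e-04,
        -1.52372655e-03],
       [ 8.89554453e-04, -2.99628626e-01,  9.54055499e-01,
        -1.43535177e-01],
       [ 0.00000000e+00,  0.00000000e+00,  0.00000000e+00,
         1.00000000e+00]])}
```

View pics/scene0.png

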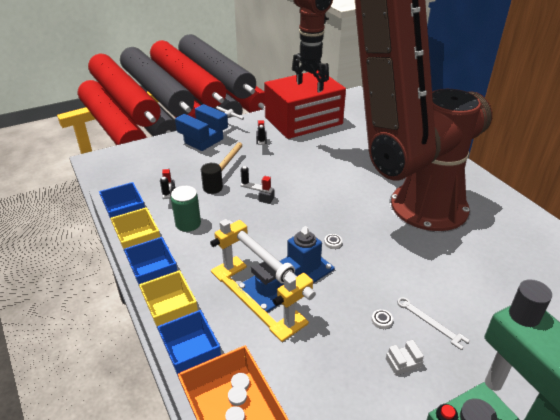

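View pics/side0.png

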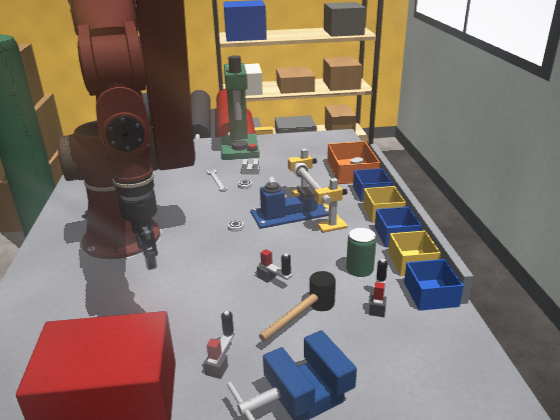

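View pics/wrist0.png

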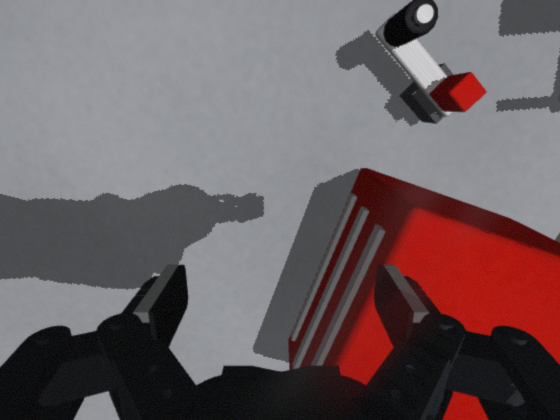

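The scene camera shows three crank-like things, with red bosses near (267,184), (262,125) and (167,175). In the side view they are near (266,258), (214,348) and (379,290). Next I'll triangulate them and the shaft.

```bash
cat > h.py <<'E'
import numpy as np, cv2
from workcell import status, optics
from scipy.spatial.transform import Rotation as Rn
def K(d): return np.array([[d['fx'],0,d['cx']],[0,d['fy'],d['cy']],[0,0,1]])
def cam(n):
    s=status.read_state(); d=optics.get_image(n)
    if n=='wrist':
        q=s['orientation']; T=np.eye(4); T[:3,:3]=Rn.from_quat(q[[1,2,3,0]]).as_matrix(); T[:3,3]=s['ee_pos']
        W=np.linalg.inv(T@d['T_tool_cam']); d['R']=W[:3,:3]; d['t']=W[:3,3]
    d['P']=K(d)@np.c_[d['R'],d['t']]
    return d
def tri(obs):
    A=[]
    for d,(u,v) in obs:
        P=d['P']; A+= [u*P[2]-P[0], v*P[2]-P[1]]
    X=np.linalg.svd(np.array(A))[2][-1]; X=X[:3]/X[3]
    return X, [float(np.hypot(*(proj(d,X)-uv))) for d,uv in obs]
def proj(d,X):
    p=d['P']@np.r_[X,1]; return p[:2]/p[2]
def plane(d,uv,z):
    r=d['R'].T@np.linalg.inv(K(d))@np.r_[uv,1]; c=-d['R'].T@d['t']
    return c+r*(z-c[2])/r[2]
def blobs(m,amin=15):
    n,l,st,c=cv2.connectedComponentsWithStats(m.astype(np.uint8))
    return [(c[i].round(1).tolist(),st[i].tolist()) for i in range(1,n) if st[i][4]>=amin]
def hsv(d): return cv2.cvtColor(d['img'],cv2.COLOR_BGR2HSV)
E
python3 - <<'E'
from h import *
D={}
for n in('scene','side'):
    d=cam(n);D[n]=d;h=hsv(d)
    red=((h[...,0]<8)|(h[...,0]>172))&(h[...,1]>140)&(h[...,2]>60)
    print(n)
    for b in blobs(red):
        if b[1][4]<600: print(b, [plane(d,b[0],.066)[:2].round(3)])
    c=d['img']
s0=D['scene']['img'][80:320,120:360]; cv2.imwrite('pics/sc_z.png',cv2.resize(s0,None,fx=2.5,fy=2.5,interpolation=cv2.INTER_CUBIC))
s0=D['side']['img'][150:390,190:430]; cv2.imwrite('pics/sd_z.png',cv2.resize(s0,None,fx=2.5,fy=2.5,interpolation=cv2.INTER_CUBIC))
E
```

```text
scene
([305.9, 10.9], [301, 8, 12, 7, 50]) [array([-0.522, -1.706])]
([308.7, 27.8], [301, 21, 22, 10, 63]) [array([-0.394, -1.455])]
([194.0, 108.2], [188, 100, 13, 17, 76]) [array([ 0.479, -0.872])]
([260.6, 122.1], [258, 121, 6, 4, 18]) [array([ 0.293, -0.647])]
([166.8, 174.2], [163, 169, 8, 13, 59]) [array([ 0.721, -0.477])]
([265.9, 182.6], [262, 176, 8, 14, 88]) [array([ 0.453, -0.282])]
([399.3, 190.1], [395, 183, 11, 14, 40]) [array([ 0.097, -0.049])]
([447.6, 411.7], [440, 405, 16, 15, 177]) [array([0.485, 0.601])]
side
([222.4, 106.8], [217, 89, 12, 37, 336]) [array([0.357, 1.078])]
([249.5, 122.4], [246, 109, 9, 25, 118]) [array([0.478, 0.824])]
([265.6, 252.1], [261, 250, 10, 6, 34]) [array([ 0.454, -0.256])]
([378.5, 290.3], [374, 282, 10, 18, 139]) [array([ 0.723, -0.468])]
```

View pics/sc_z.png

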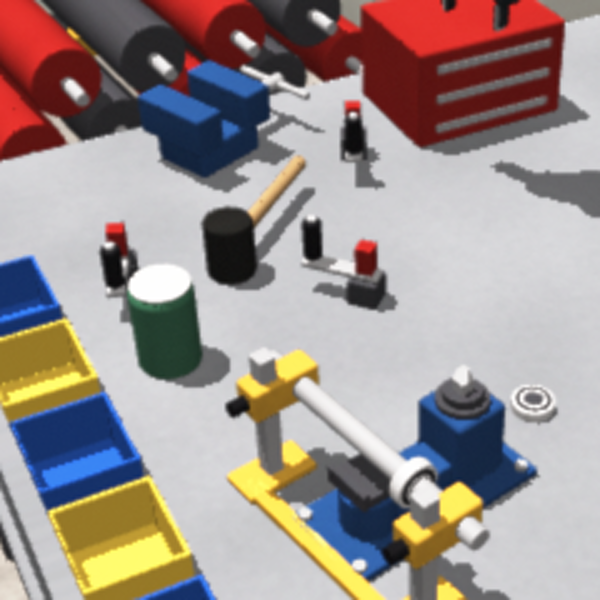

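View pics/sd_z.png

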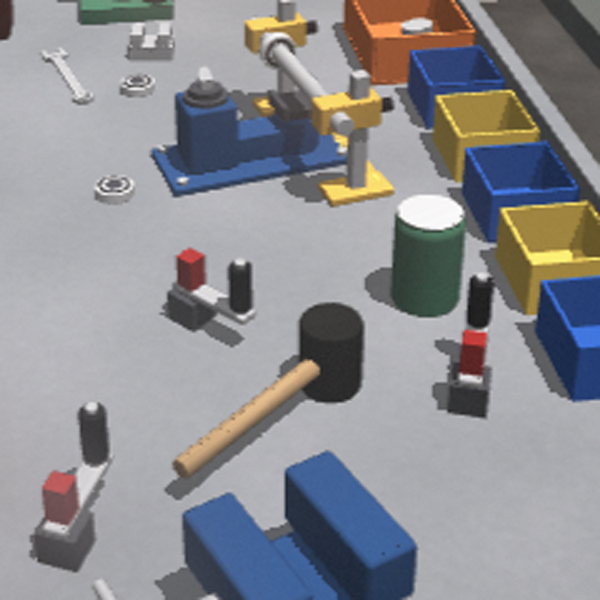

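```bash
python3 - <<'E'
from h import *
a,b=cam('scene'),cam('side')
z=lambda u,v,x0,y0:(x0+u/2.5,y0+v/2.5)
pts={'bossA':((366,258),(190,270)),'gripA':((312,238),(240,287)),'gripA_top':((312,218),(240,263)),'shafttop':((461,370),(205,72)),
'bossB':((352,110),(60,500)),'bossC':((117,240),(473,353)),'mallet_top':((228,215),(331,318)),'tin_top':((162,284),(431,213)),'handle_end':((300,160),(181,468)),
'postL_top':((262,357),(359,76)),'postR_top':((426,497),(286,0)),'sp':((400,470),(275,40))}
for k,(p,q) in pts.items():
    X,e=tri([(a,z(*p,120,80)),(b,z(*q,190,150))]); print(k,X.round(4),np.round(e,1),np.hypot(X[0],X[1]).round(3))
s=status.read_state(); print(s['clock'],Rn.from_quat(s['orientation'][[1,2,3,0]]).as_matrix().round(3))
E
```

```text
bossA [ 0.4521 -0.2816  0.0635] [0.1 0.1] 0.533
gripA [ 0.5018 -0.3389  0.0757] [0.1 0.1] 0.606
gripA_top [ 0.5015 -0.3382  0.1071] [0.3 0.4] 0.605
shafttop [0.5055 0.0505 0.1464] [0.2 0.2] 0.508
bossB [ 0.3038 -0.6259  0.0703] [0.4 0.7] 0.696
bossC [ 0.7239 -0.4697  0.0639] [0.1 0.1] 0.863
mallet_top [ 0.5851 -0.4227  0.0878] [0.3 0.4] 0.722
tin_top [ 0.7241 -0.2831  0.1152] [0.6 0.7] 0.777
handle_end [ 0.4153 -0.5722  0.0432] [0.3 0.4] 0.707
postL_top [ 0.6929 -0.0405  0.1703] [0. 0.] 0.694
postR_top [0.6394 0.2154 0.1707] [0.5 0.3] 0.675
sp [0.6209 0.1457 0.1388] [2.8 2. ] 0.638
0.35 [[ 0.946  0.325 -0.   ]
 [ 0.325 -0.946  0.   ]
 [ 0.    -0.    -1.   ]]
```

Crank A is nearest, with its boss at (0.452,-0.282), 0.533 m from the base and 64 mm high. Its arm points at about -49°. I'll go above it with the jaws along the crank's y.

```bash
python3 -m crank '[16,-5,-2,0,0,-0.9,8, 33.4,-11.1,-2,0,0,-1.955,8, 33.4,-11.1,-2,0,0,-1.955,8, 33.4,-11.1,-2,0,0,-1.955,8, 33.4,-11.1,-2,0,0,-1.955,8, 33.4,-11.1,-2,0,0,-1.955,8, 33.4,-11.1,-2,0,0,-1.955,8, 33.4,-11.1,-2,0,0,-1.955,8, 33.4,-11.1,-2,0,0,-1.955,8, 33.4,-11.1,-2,0,0,-1.955,8, 33.4,-11.1,-2,0,0,-1.955,8, 33.4,-11.1,-2,0,0,-1.955,8]'
python3 - <<'E'
from h import *
d=cam('wrist'); cv2.imwrite('pics/w1.png',d['img']); s=status.read_state(); print(s['clock'],s['ee_pos'],s['joint_positions'],Rn.from_quat(s['orientation'][[1,2,3,0]]).as_matrix().round(3))
for X in ([.452,-.282,.0635],[.502,-.338,.107]): print(proj(d,X))
import pickle; pickle.dump(d,open('w1.pkl','wb'))
E
```

```text
clock: 1.85
ee_pos: [0.4503, -0.2829, 0.2512]
orientation: [-0.0, 0.415, 0.91, 0.0]
ft_force: [-0.7, -0.1, 0.6]
gripper_width: 0.0799
1.9 [ 0.45035071 -0.28298421  0.25121189] [-6.98618029e-01  2.93889335e-01 -9.61109460e-02  1.18101375e+00
  1.77807698e-04  1.59045662e-01] [[-0.654  0.756 -0.   ]
 [ 0.756  0.654  0.   ]
 [ 0.     0.    -1.   ]]
[281.8195339  183.42971472]
[283.00516499 267.27995151]
```

View pics/w1.png

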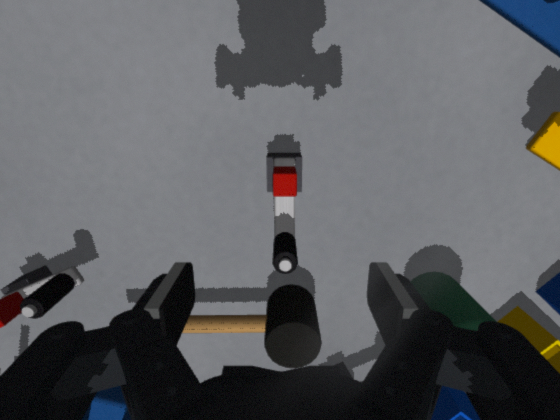

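```bash
python3 - <<'E'
from h import *
import pickle
d=pickle.load(open('w1.pkl','rb')); h=hsv(d)
print(h[182,285],h[192,285])
red=((h[...,0]<8)|(h[...,0]>172))&(h[...,1]>140)&(h[...,2]>60); red[:, :200]=0;red[:,360:]=0
print(blobs(red))
for n in [1]:
    cs,_=cv2.findContours(red.astype(np.uint8),0,1); c=max(cs,key=cv2.contourArea); print(cv2.minAreaRect(c))
cv2.imwrite('pics/w1z.png',cv2.resize(d['img'][130:280,220:350],None,fx=4,fy=4,interpolation=cv2.INTER_CUBIC))
E
```

```text
[  1 234 157] [  1 226 158]
[([284.5, 183.9], [273, 172, 24, 24, 553])]
((284.5, 183.5), (23.0, 23.0), 90.0)
```

View pics/w1z.png

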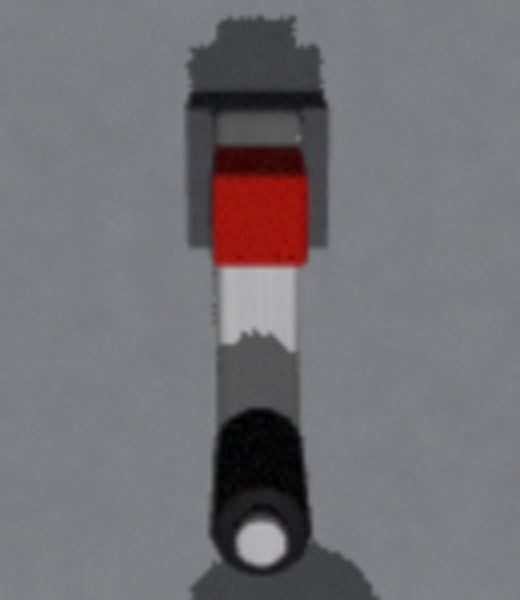

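```bash
python3 - <<'E'
from h import *
import pickle
d=pickle.load(open('w1.pkl','rb'))
B=plane(d,(284.9,185),.086); G=plane(d,(285.2,265.5),.107); print(B,G,np.hypot(*(G-B)[:2]),np.degrees(np.arctan2(*(G-B)[1::-1])))
# height check with scene & side (boss centre)
a,b=cam('scene'),cam('side')
print(proj(a,[*B[:2],.066]),proj(b,[*B[:2],.066]), 'seen', (266.4,183.2),(266,258))
# hub corners height check: width of boss top 23.25 px -> depth
print('depth from width',24e-3*d['fx']/23.25, (d['R']@B+d['t'])[2])
s=status.read_state();R=Rn.from_quat(s['orientation'][[1,2,3,0]]).as_matrix()
print('tool-frame shift',R.T@(np.r_[B[:2],.05]-s['ee_pos'])*100,'tool x ang',np.degrees(np.arctan2(R[1,0],R[0,0])))
E
```

```text
[ 0.4517391  -0.27724677  0.086     ] [ 0.50235255 -0.33509233  0.107     ] 0.07686241752053796 -48.81487017873646
[267.01384319 183.27842276] [265.57855365 256.3676476 ] seen (266.4, 183.2) (266, 258)
depth from width 0.3331310223621739 0.3170155443763999
tool-frame shift [ 0.33544812  0.47998639 20.12079201] tool x ang 130.86876974814675
```

```bash
python3 -m crank '[0.2,0.3,5,0,0,0,8, 0.2,0.3,9,0,0,0,8, 0.2,0.3,9,0,0,0,8]'
python3 - <<'E'
from h import *
d=cam('wrist'); cv2.imwrite('pics/w2.png',d['img']); s=status.read_state(); print(s['ee_pos'])
h=hsv(d);red=((h[...,0]<8)|(h[...,0]>172))&(h[...,1]>140)&(h[...,2]>60)
print(blobs(red))
for u,v in((281,210),):
  print(plane(d,(u,v),.086))
import pickle; pickle.dump(d,open('w2.pkl','wb'))
E
```

```text
clock: 2.38
ee_pos: [0.4496, -0.2781, 0.159]
orientation: [-0.003, 0.416, 0.909, 0.001]
ft_force: [0.5, 0.6, 0.0]
gripper_width: 0.0802
[ 0.45078818 -0.27908231  0.16105894]
[([282.2, 219.9], [266, 205, 34, 32, 1013])]
[ 0.44494122 -0.27159327  0.086     ]
```

View pics/w2.png

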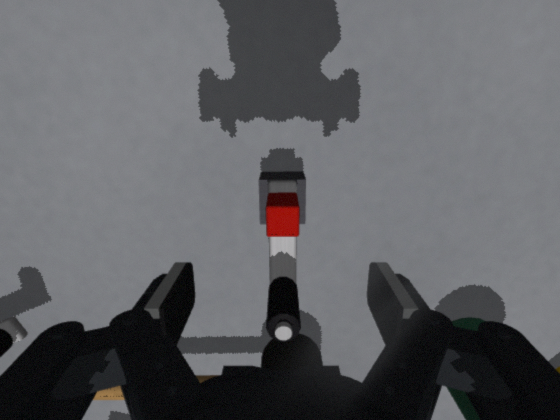

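```bash
python3 - <<'E'
from h import *
import pickle
d1,d=[pickle.load(open(f'w{i}.pkl','rb')) for i in(1,2)]
h=hsv(d);m=((h[...,0]<8)|(h[...,0]>172))&(h[...,1]>140)
for v in range(194,240,2):
    r=np.where(m[v])[0]; print(v,(r.min(),r.max()) if len(r) else 0,d['img'][v,283])
print(tri([(d1,(284.9,185)),(d,(283,221))]))
for uv in((283,221),): print(plane(d,uv,.086))
s=status.read_state();print(s['ee_pos'])
E
```

```text
194 (np.int64(269), np.int64(296)) [ 3  5 50]
196 (np.int64(268), np.int64(296)) [ 7 10 52]
198 (np.int64(268), np.int64(296)) [ 0  4 50]
200 (np.int64(268), np.int64(297)) [ 4  0 50]
202 (np.int64(267), np.int64(297)) [15 12 54]
204 (np.int64(267), np.int64(297)) [11 10 56]
206 (np.int64(266), np.int64(298)) [ 6 11 94]
208 (np.int64(266), np.int64(298)) [ 11  18 146]
210 (np.int64(266), np.int64(299)) [ 10  17 156]
212 (np.int64(266), np.int64(298)) [ 13  16 155]
214 (np.int64(266), np.int64(298)) [  9  18 153]
216 (np.int64(266), np.int64(298)) [  9  17 154]
218 (np.int64(266), np.int64(298)) [ 15  23 155]
220 (np.int64(266), np.int64(298)) [  8  17 154]
222 (np.int64(266), np.int64(298)) [ 16  22 156]
224 (np.int64(267), np.int64(298)) [  3  11 153]
226 (np.int64(267), np.int64(298)) [  6  16 153]
228 (np.int64(267), np.int64(298)) [ 11  18 155]
230 (np.int64(267), np.int64(298)) [  8  18 153]
232 (np.int64(267), np.int64(298)) [ 11  17 153]
234 (np.int64(267), np.int64(298)) [ 11  21 154]
236 (np.int64(268), np.int64(296)) [ 84  83 147]
238 0 [175 175 176]
(array([ 0.45242032, -0.27797474,  0.08188645]), [0.023135310640586926, 0.03167081327572877])
[ 0.45141276 -0.27689442  0.086     ]
[ 0.45078818 -0.27908231  0.16105894]
```

```bash
python3 -m crank '[0.1,0.2,5,0,0,0,6, 0.1,0.2,9,0,0,0,6, 0.1,0.2,11.1,0,0,0,6, 0.1,0.2,11.1,0,0,0,6, 0.1,0.2,11.1,0,0,0,2, 0.1,0.2,11.1,0,0,0,1.5,0.1,0.2,11.1,0,0,0,1.5,0.1,0.2,11.1,0,0,0,1.5,0.1,0.2,11.1,0,0,0,1.5]'
python3 - <<'E'
from h import *
d=cam('side'); cv2.imwrite('pics/s3.png',cv2.resize(d['img'][200:340,200:360],None,fx=4,fy=4)); s=status.read_state(); print(s['ee_pos'],s['ft_force'],s['gripper_width'])
E
```

```text
clock: 3.55
ee_pos: [0.4525, -0.2777, 0.0517]
orientation: [0.0, 0.416, 0.909, 0.0]
ft_force: [-1.5, -1.1, 7.5]
gripper_width: 0.0232
[ 0.45247804 -0.27769661  0.05170273] [-0.17502825  0.68222115  8.16211825] 0.023000575033695864
```

View pics/s3.png

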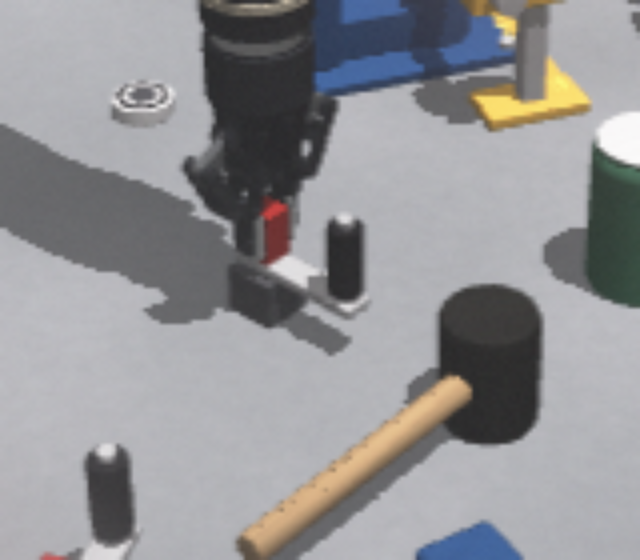

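```bash
python3 -m crank '[0,0,-5,0,0,0,1.5, 0,0,-10,0,0,0,1.5, 0,0,-16,0,0,0,1.5, 4,8,-20,0,0,0,1.5, 8,14,-25,0,0,0,1.5, 10.5,20,-25,0,0,0,1.5, 12.4,25.4,-25,0,0,0,1.5, 12.4,25.4,-25,0,0,0,1.5,12.4,25.4,-25,0,0,0,1.5]'
python3 - <<'E'
from h import *
import pickle
d=cam('wrist'); cv2.imwrite('pics/w4.png',d['img']); s=status.read_state(); print(s['ee_pos'],s['ft_force'],s['gripper_width'],proj(d,[.5055,.0505,.153]))
pickle.dump(d,open('w4.pkl','wb'))
E
```

```text
clock: 4.72
ee_pos: [0.5644, -0.0145, 0.3022]
orientation: [0.001, 0.414, 0.91, 0.001]
ft_force: [0.4, -0.8, -4.6]
gripper_width: 0.0232
[ 0.56362939 -0.01620729  0.30189318] [-0.32687643 -0.44821302 -4.60449916] 0.023539685761841168 [277.74110946  93.33242005]
```

View pics/w4.png

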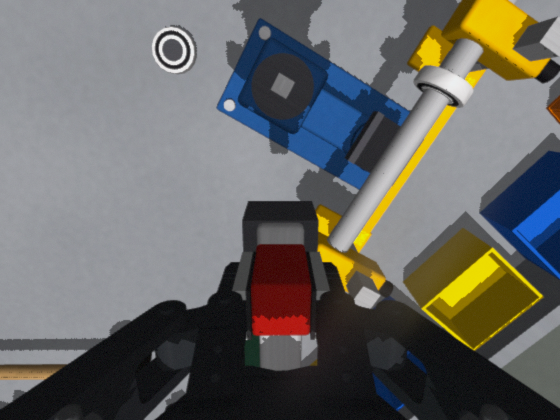

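```bash
python3 - <<'E'
from h import *
import pickle
d=pickle.load(open('w4.pkl','rb'))
cv2.imwrite('pics/w4z.png',cv2.resize(d['img'][35:135,225:345],None,fx=6,fy=6,interpolation=cv2.INTER_CUBIC))
b=cam('scene'); cv2.imwrite('pics/sc4z.png',cv2.resize(b['img'][200:300,250:350],None,fx=6,fy=6,interpolation=cv2.INTER_CUBIC))
b=cam('side'); cv2.imwrite('pics/sd4z.png',cv2.resize(b['img'][150:230,240:340],None,fx=6,fy=6,interpolation=cv2.INTER_CUBIC))
E
```

```text
(no output)
```

View pics/w4z.png

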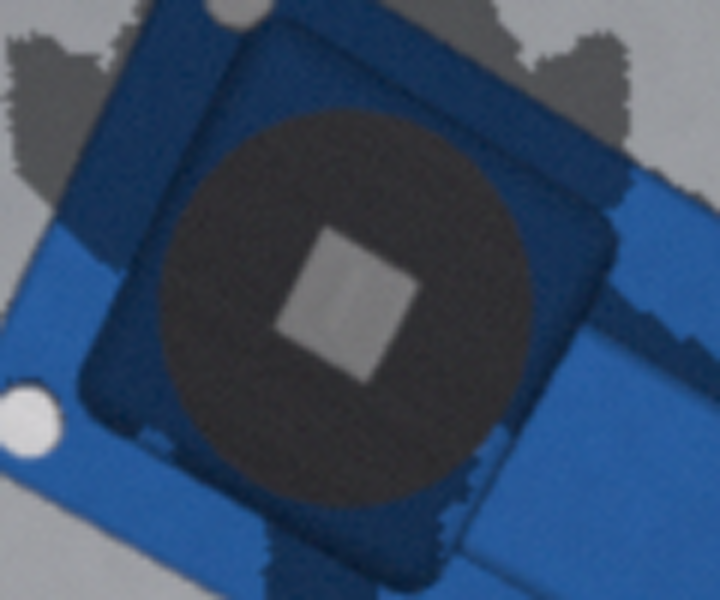

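View pics/sc4z.png

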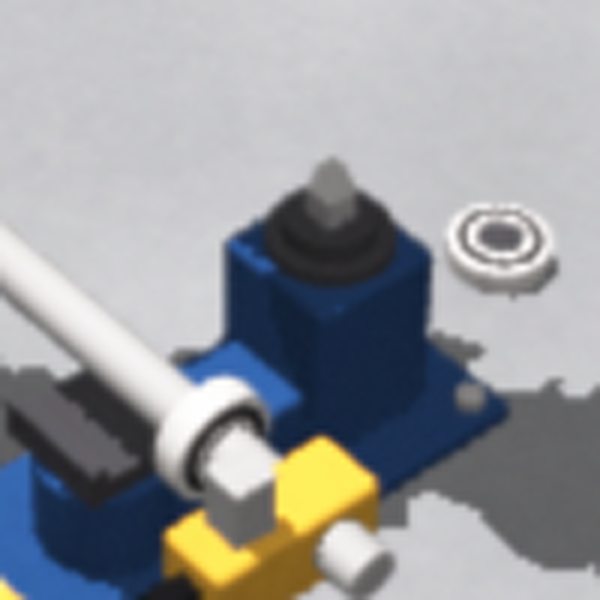

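View pics/sd4z.png

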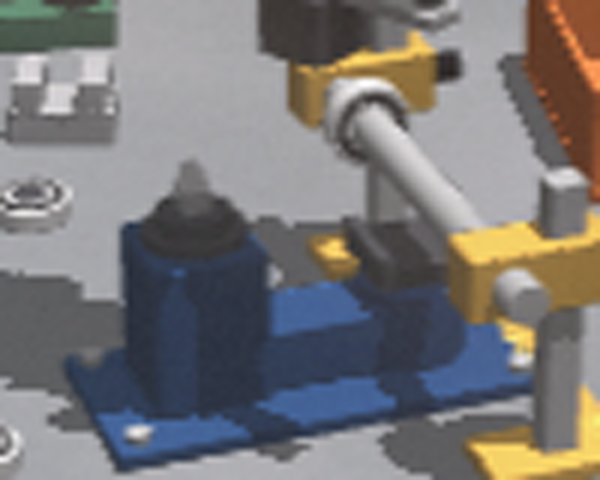

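```bash
python3 - <<'E'
from h import *
import pickle
d=pickle.load(open('w4.pkl','rb'))
q=np.array([(328,226),(419,284),(367,384),(273,325)])/6+[225,35]
P=np.array([plane(d,u-0.4,.139) for u in q]); print(P, P.mean(0))
for i in range(4):
    e=P[(i+1)%4]-P[i]; print(np.hypot(*e[:2])*1e3,np.degrees(np.arctan2(e[1],e[0]))%90)
C=plane(d,(282.2,85.9),.125); print('disc',C, 'diam', )
g=cv2.cvtColor(d['img'],cv2.COLOR_BGR2GRAY); h=hsv(d)
m=(h[...,1]<60)&(g<75); m[:,:245]=0;m[:,325:]=0;m[:45]=0;m[130:]=0
m=cv2.morphologyEx(m.astype(np.uint8),cv2.MORPH_OPEN,np.ones((5,5)))
c=max(cv2.findContours(m,0,1)[0],key=cv2.contourArea); el=cv2.fitEllipse(cv2.convexHull(c)); print(el, plane(d,el[0],.125))
a,b=cam('scene'),cam('side')
sc=lambda u,v:(250+u/6,200+v/6); sd=lambda u,v:(240+u/6,150+v/6)
T,e=tri([(a,sc(331,162)),(b,sd(191,163))]); print('top fixed',T,e)
T,e=tri([(a,sc(329,228)),(b,sd(193,226))]); print('disc fixed',T,e)
X=np.r_[el and plane(d,el[0],.125)]
print('wrist->scene',(proj(a,X)-[250,200])*6,'side',(proj(b,X)-[240,150])*6)
E
```

```text
[[0.49467408 0.06490479 0.139     ]
 [0.5100564  0.06775536 0.139     ]
 [0.51353586 0.05214785 0.139     ]
 [0.49747233 0.04920243 0.139     ]] [0.50393467 0.05850261 0.139     ]
15.644209005791751 10.498638824878977
15.990652705657395 12.567718387392915
16.331332791883803 10.390383423641595
15.949748238108622 10.104342293180338
disc [0.50363412 0.0587356  0.125     ] diam
((282.191650390625, 85.91736602783203), (61.11277770996094, 65.1172866821289), 2.1653075218200684) [0.50363825 0.05871904 0.125     ]
top fixed [0.50507441 0.05292609 0.15132768] [0.3330696015157973, 0.26729020952109]
disc fixed [0.50494061 0.05303549 0.11240317] [0.4051778889188073, 0.3271825909033062]
wrist->scene [336.58673469 214.36791674] side [187.14941627 200.75782011]
```

```bash
python3 -m crank '[4,0.1,0,0,0,0.18,1.5, 9.3,0.2,0,0,0,0.36,1.5, 9.3,0.2,3,0,0,0.522,1.5, 9.3,0.2,6,0,0,0.522,1.5, 9.3,0.2,6,0,0,0.522,1.5, 9.3,0.2,6,0,0,0.522,1.5]'
python3 - <<'E'
from h import *
import pickle
for n,r in(('scene',(140,300,230,350)),('side',(90,240,210,330))):
    b=cam(n); pickle.dump(b,open(n+'5.pkl','wb')); cv2.imwrite(f'pics/{n}5z.png',cv2.resize(b['img'][r[0]:r[1],r[2]:r[3]],None,fx=4,fy=4,interpolation=cv2.INTER_CUBIC))
    s=status.read_state(); print(s['ee_pos'],Rn.from_quat(s['orientation'][[1,2,3,0]]).as_euler('xyz',degrees=True))
E
```

```text
clock: 5.72
ee_pos: [0.5042, 0.0524, 0.2428]
orientation: [0.001, 0.638, 0.77, 0.0]
ft_force: [-0.4, 0.0, -3.9]
gripper_width: 0.0233
[0.50454107 0.05249357 0.2429705 ] [1.79895883e+02 4.91163724e-02 1.00784847e+02]
[0.50462308 0.05259426 0.24294885] [1.79885667e+02 5.08857307e-02 1.00794892e+02]
```

View pics/scene5z.png

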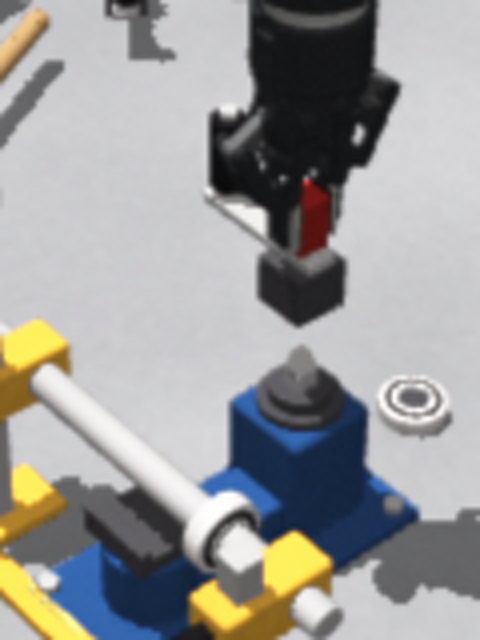

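View pics/side5z.png

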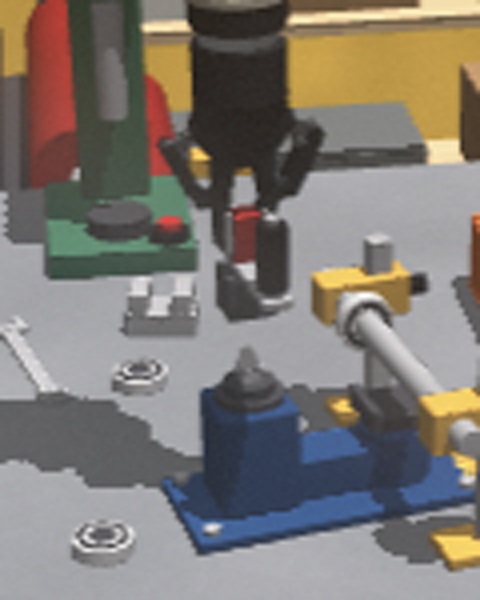

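```bash
python3 - <<'E'
from h import *
import pickle
for n,r in(('scene',(180,250,285,325)),('side',(135,205,255,295))):
    b=pickle.load(open(n+'5.pkl','rb'));  cv2.imwrite(f'pics/{n}5zz.png',cv2.resize(b['img'][r[0]:r[1],r[2]:r[3]],None,fx=8.5,fy=8.5,interpolation=cv2.INTER_CUBIC))
    # predicted hub corners/shaft for candidate axis positions
    c=np.radians(-79.2); ee=np.array([.5046,.0525])
    R=np.array([[np.cos(c),-np.sin(c)],[np.sin(c),np.cos(c)]])
    f=lambda X:((proj(b,X)-[r[2],r[0]]+.5)*8.5).round(0)
    print(n,'hub bottom',[f(np.r_[ee+R@[sx*.02,sy*.02],.2429-.0517]) for sx,sy in((-1,-1),(1,-1),(1,1),(-1,1))])
    print('hub top',[f(np.r_[ee+R@[sx*.02,sy*.02],.2429-.0157]) for sx,sy in((-1,-1),(1,-1),(1,1),(-1,1))])
    print('shaft tip if at ee',f(np.r_[ee,.153]),'disc c',f(np.r_[ee,.125]))
E
```

```text
scene hub bottom [array([271., 311.]), array([184., 247.]), array([ 86., 298.]), array([171., 363.])]
hub top [array([276., 218.]), array([188., 154.]), array([ 88., 205.]), array([175., 270.])]
shaft tip if at ee [174. 399.] disc c [171. 467.]
side hub bottom [array([ 77., 256.]), array([106., 297.]), array([206., 282.]), array([176., 241.])]
hub top [array([ 74., 170.]), array([103., 210.]), array([205., 195.]), array([174., 156.])]
shaft tip if at ee [144. 359.] disc c [146. 423.]
```

View pics/scene5zz.png

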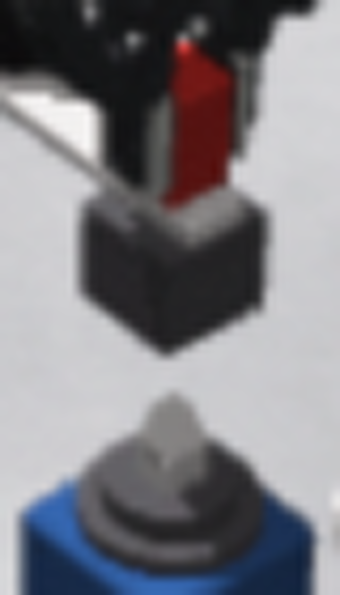

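View pics/side5zz.png

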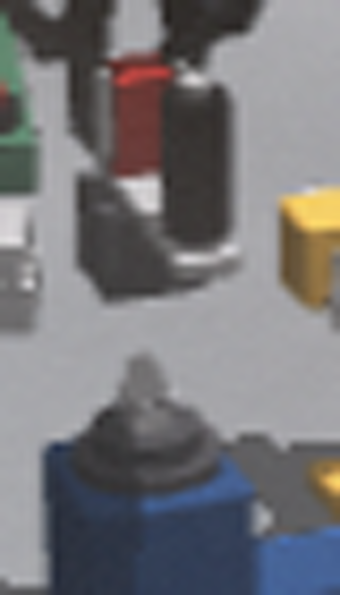

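```bash
python3 -m crank '[0.4,0.07,1,0,0,0,1.5, 0.4,0.07,2.5,0,0,0,1.5, 0.4,0.07,3,0,0,0,1.5, 0.4,0.07,3,0,0,0,1.5]'
python3 - <<'E'
from h import *
import pickle
for n,r in(('scene',(180,250,285,325)),('side',(135,205,255,295))):
    b=cam(n); pickle.dump(b,open(n+'6.pkl','wb')); cv2.imwrite(f'pics/{n}6zz.png',cv2.resize(b['img'][r[0]:r[1],r[2]:r[3]],None,fx=8.5,fy=8.5,interpolation=cv2.INTER_CUBIC))
    s=status.read_state(); print(s['ee_pos'],s['ft_force'])
E
```

```text
clock: 6.32
ee_pos: [0.5042, 0.0567, 0.2123]
orientation: [0.0, 0.637, 0.771, 0.0]
ft_force: [-0.6, -0.8, -3.5]
gripper_width: 0.0235
[0.50451662 0.05665759 0.21276617] [-0.12824809  0.43375531 -3.67725598]
[0.50472492 0.05665656 0.21304288] [-0.46587724  0.54404723 -3.9122992 ]
```

View pics/scene6zz.png

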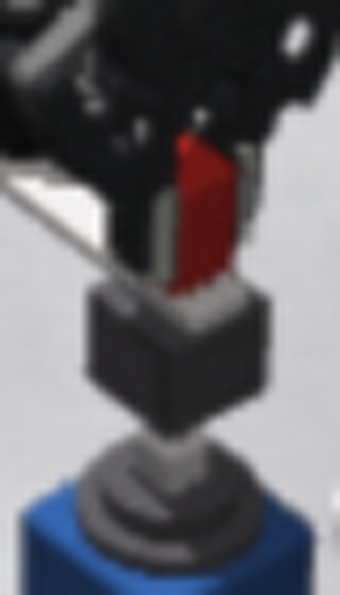

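View pics/side6zz.png

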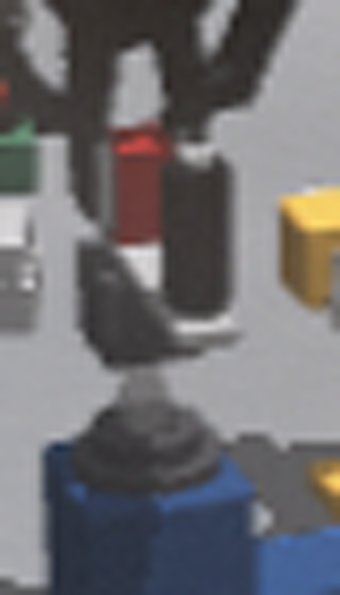

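```bash
python3 -m crank '[0,0,0.8,0,0,0,1.5, 0,0,1.6,0,0,0,1.5, 0,0,2.2,0,0,0,1.5, 0,0,2.6,0,0,0,1.5, 0,0,2.6,0,0,0,1.5]'
```

```text
clock: 7.05
ee_pos: [0.5046, 0.0566, 0.1867]
orientation: [0.001, 0.637, 0.77, 0.0]
ft_force: [-0.2, 1.0, -4.8]
gripper_width: 0.0231
```

```bash
python3 -m crank '[0,0,0.5,0,0,0,1.5, 0,0,0.9,0,0,0,1.5, 0,0,1.2,0,0,0,1.5, 0,0,1.2,0,0,0,1.5]'
```

```text
clock: 7.55
ee_pos: [0.5046, 0.0566, 0.1766]
orientation: [0.001, 0.637, 0.771, 0.001]
ft_force: [-7.1, 0.2, 18.7]
gripper_width: 0.0233
```

```bash
python3 -m crank '[0,0,0,0,0,0,3, 0,0,0,0,0,0,5.5, 0,0,0,0,0,0,5.5, 0,0,-5,0,0,0,5.5, 0,0,-9,0,0,0,5.5, 0,0,-9,0,0,0,5.5]'
python3 - <<'E'
from h import *
import pickle
for n,r in(('scene',(150,270,245,345)),('side',(115,215,235,335)),('wrist',(0,420,0,560))):
    b=cam(n); pickle.dump(b,open(n+'7.pkl','wb')); k=1 if n=='wrist' else 6; cv2.imwrite(f'pics/{n}7.png',cv2.resize(b['img'][r[0]:r[1],r[2]:r[3]],None,fx=k,fy=k,interpolation=cv2.INTER_CUBIC))
    s=status.read_state(); print(s['ee_pos'],s['ft_force'])
E
```

```text
clock: 8.3
ee_pos: [0.5061, 0.0566, 0.2693]
orientation: [0.003, 0.637, 0.771, 0.002]
ft_force: [1.9, -0.1, -1.4]
gripper_width: 0.0553
[0.50515404 0.05667539 0.26743301] [-0.44691727  0.38674408 -0.45978126]
[0.50436979 0.05668579 0.26624651] [-0.3317938   0.18262203 -0.24924114]
[0.50394545 0.05668278 0.26566943] [-0.25316092  0.1227402   0.02582267]
```

View pics/scene7.png

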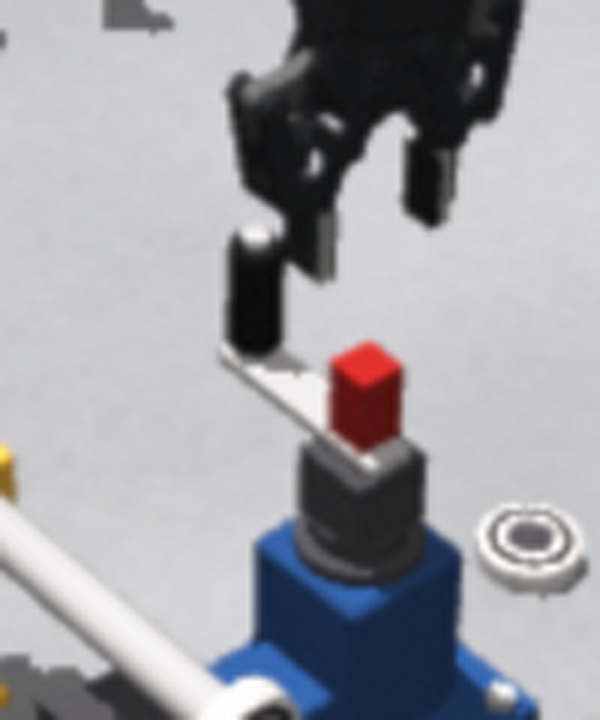

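View pics/side7.png

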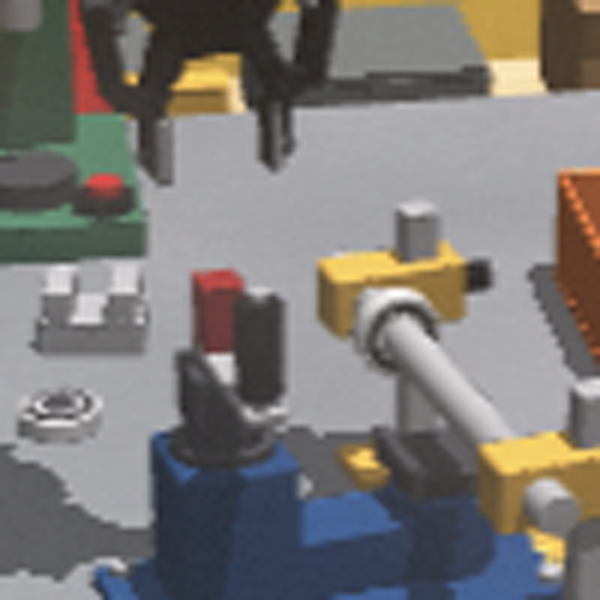

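View pics/wrist7.png

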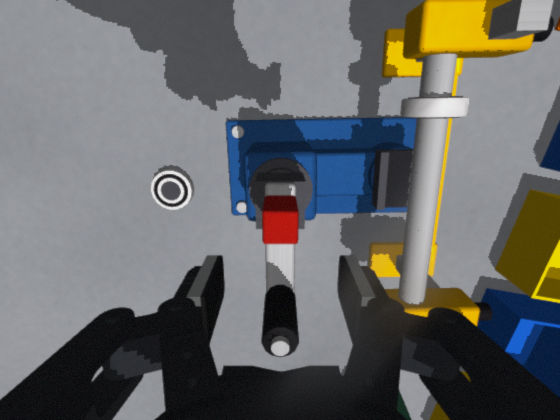

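```bash
python3 -m crank '[-4,0,0,0,0,0,5.5, -7.5,0.1,0,0,0,0,5.5, -7.5,0.1,0,0,0,0,5.5, -7.5,0.1,4,0,0,0,5.5, -7.5,0.1,7.5,0,0,0,5.5, -7.5,0.1,7.5,0,0,0,5.5]'
python3 - <<'E'
from h import *
for n,r in(('scene',(150,270,245,345)),('side',(115,215,235,335))):
    b=cam(n); k=6; cv2.imwrite(f'pics/{n}8.png',cv2.resize(b['img'][r[0]:r[1],r[2]:r[3]],None,fx=k,fy=k,interpolation=cv2.INTER_CUBIC))
    s=status.read_state(); print(s['ee_pos'],s['ft_force'])
import pickle
a,b=[pickle.load(open(f'{n}7.pkl','rb')) for n in('scene','side')]
print(tri([(a,(245+367/6-.4,150+362/6-.4)),(b,(235+218/6-.4,115+280/6-.4))]))
print(s['joint_positions'])
E
```

```text
clock: 9.2
ee_pos: [0.5166, -0.0158, 0.1881]
orientation: [-0.002, 0.637, 0.771, -0.001]
ft_force: [-0.5, 0.1, 0.4]
gripper_width: 0.055
[ 0.51792523 -0.01603547  0.1899848 ] [ 0.91462247 -0.44300065  0.13390214]
[ 0.51896438 -0.01632902  0.19116977] [-0.61353742  0.14164432 -0.14153857]
(array([0.50434562, 0.05238329, 0.20870423]), [0.05599232677304536, 0.044550437969067214])
[-1.72168458e-01  3.05216772e-01 -2.42218551e-01  1.02204012e+00
 -2.44034051e-04  1.20963792e+00]
```

View pics/scene8.png

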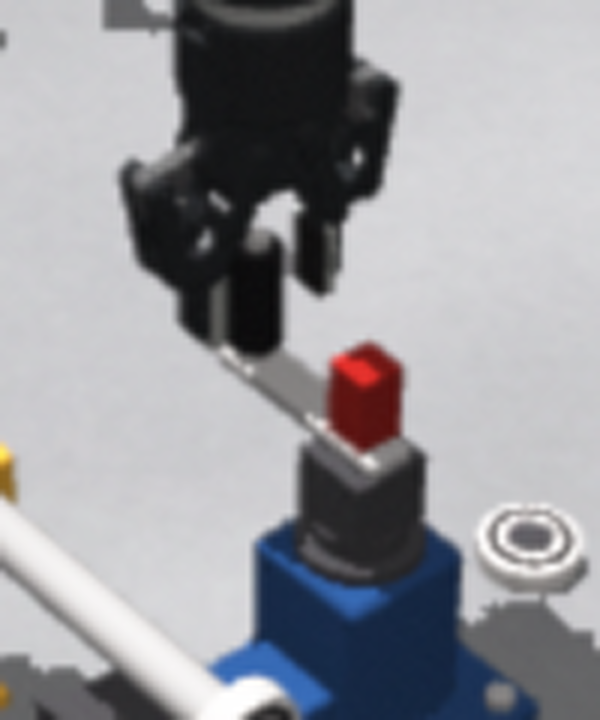

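View pics/side8.png

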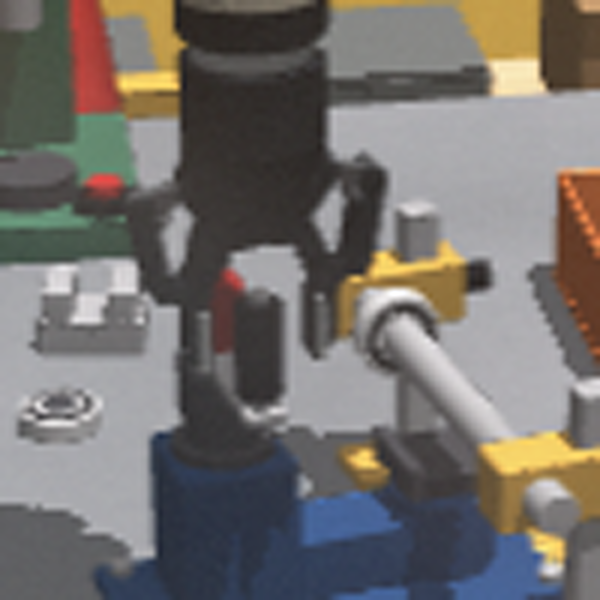

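```bash
python3 -m crank '[0,0,0,0,0,0,2, 0,0,0,0,0,0,1.5, 0,0,0,0,0,0,1.5, 0,0,0,0,0,0,1.5]'
python3 - <<'E'
from workcell import status
s=status.read_state(); print(s['ee_pos'],s['ft_force'],s['orientation'])
import numpy as np
C=np.array([.5046,.0566]); r=s['ee_pos'][:2]-C; print(np.hypot(*r),np.degrees(np.arctan2(r[1],r[0])))
E
```

```text
clock: 9.8
ee_pos: [0.5198, -0.0166, 0.1922]
orientation: [0.002, 0.637, 0.771, 0.001]
ft_force: [0.2, -1.7, 6.1]
gripper_width: 0.0246
[ 0.51979589 -0.01663048  0.19217501] [ 0.20901501 -1.73912966  6.07115332] [1.66356743e-03 6.37290559e-01 7.70621531e-01 6.56993959e-04]
0.07479049628840322 -78.27705648458551
```

```bash
cat > arc.py <<'E'
import sys; from h import *
C=np.array([.5046,.0566]); 
s=status.read_state(); p=s['ee_pos']; R=Rn.from_quat(s['orientation'][[1,2,3,0]]).as_matrix()
r=p[:2]-C; a=np.arctan2(r[1],r[0])
t=np.array([np.cos(a-np.pi/2),np.sin(a-np.pi/2)])
print('clock',s['clock'],'r',np.hypot(*r).round(4),'ang',np.degrees(a).round(2),'F',s['ft_force'].round(2),'F_tang(winding dir)',(s['ft_force'][:2]@t).round(2),'F_rad',(s['ft_force'][:2]@(r/np.hypot(*r))).round(2))
step=float(sys.argv[1]); n=int(sys.argv[2])
out=[]
for i in range(1,n+1):
    b=a-np.radians(step*i); T=np.r_[C+.075*np.array([np.cos(b),np.sin(b)]),.192]
    out.append(((R.T@(T-p))*100).round(2).tolist())
print(out)
E
python3 arc.py 8 12
```

```text
clock 9.8 r 0.0748 ang -78.28 F [ 0.21 -1.74  6.07] F_tang(winding dir) 0.15 F_rad 1.75
[[0.04, -1.04, 0.01], [0.24, -2.07, 0.01], [0.58, -3.06, 0.01], [1.06, -3.99, 0.0], [1.66, -4.85, -0.0], [2.37, -5.61, -0.0], [3.19, -6.27, -0.01], [4.08, -6.81, -0.01], [5.05, -7.21, -0.01], [6.06, -7.48, -0.02], [7.1, -7.61, -0.02], [8.14, -7.59, -0.02]]
```

```bash
python3 -m crank '[0.05,-1.05,0,0,0,0,1.5, 0.25,-2.05,0,0,0,0,1.5, 0.6,-3.05,0,0,0,0,1.5, 1.05,-4,0,0,0,0,1.5, 1.65,-4.85,0,0,0,0,1.5, 2.35,-5.6,0,0,0,0,1.5, 3.2,-6.25,0,0,0,0,1.5, 4.1,-6.8,0,0,0,0,1.5, 5.05,-7.2,0,0,0,0,1.5, 6.05,-7.5,0,0,0,0,1.5, 7.1,-7.6,0,0,0,0,1.5, 8.15,-7.6,0,0,0,0,1.5]'; python3 arc.py 8 12
python3 - <<'E'
from h import *
for n,r in(('scene',(150,270,245,345)),('side',(115,215,235,335))):
    b=cam(n); k=6; cv2.imwrite(f'pics/{n}9.png',cv2.resize(b['img'][r[0]:r[1],r[2]:r[3]],None,fx=k,fy=k,interpolation=cv2.INTER_CUBIC))
E
```

```text
clock: 11.3
ee_pos: [0.4296, 0.0482, 0.1923]
orientation: [0.003, 0.638, 0.77, -0.0]
ft_force: [0.8, -4.9, 3.6]
gripper_width: 0.0247
clock 11.3 r 0.0755 ang -173.59 F [ 0.76 -4.9   3.62] F_tang(winding dir) -4.96 F_rad -0.2
[[1.03, 0.2, 0.02], [2.04, 0.49, 0.02], [2.99, 0.92, 0.02], [3.87, 1.48, 0.02], [4.67, 2.16, 0.01], [5.37, 2.94, 0.01], [5.94, 3.82, 0.01], [6.4, 4.76, 0.02], [6.71, 5.76, 0.02], [6.89, 6.79, 0.02], [6.92, 7.83, 0.02], [6.8, 8.87, 0.03]]
```

View pics/scene9.png

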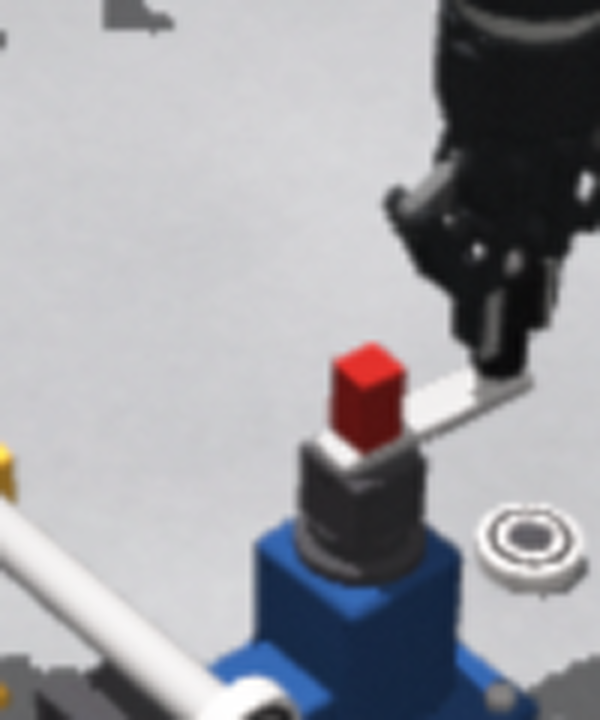

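View pics/side9.png

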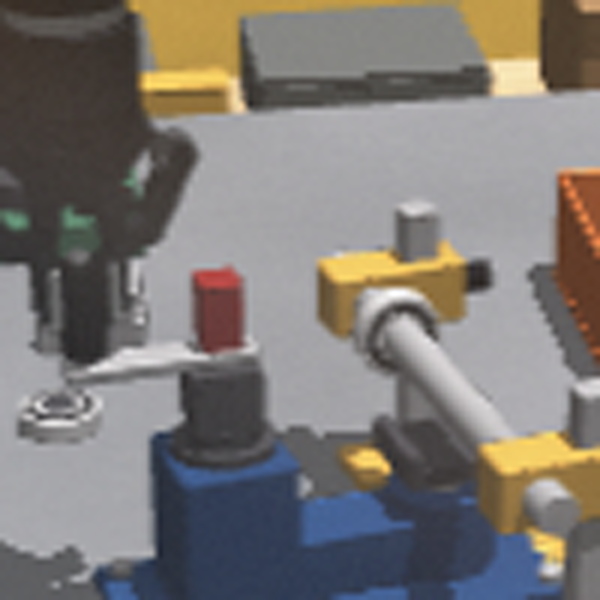

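The crank turns with the grip and stays home. The drag is -5 N on the move, as expected, so I'll keep winding.

```bash
python3 arc.py 8 12
```

```text
clock 11.4 r 0.0755 ang -174.19 F [-0.42 -4.    4.55] F_tang(winding dir) -3.93 F_rad 0.82
[[1.03, 0.21, 0.02], [2.03, 0.52, 0.02], [2.98, 0.96, 0.01], [3.85, 1.53, 0.01], [4.64, 2.22, 0.01], [5.33, 3.01, 0.01], [5.9, 3.89, 0.01], [6.34, 4.84, 0.02], [6.65, 5.84, 0.02], [6.81, 6.87, 0.02], [6.83, 7.92, 0.03], [6.7, 8.96, 0.03]]
```

```bash
python3 -m crank '[1.03,0.2,0,0,0,0,1.5, 2.03,0.5,0,0,0,0,1.5, 3,0.95,0,0,0,0,1.5, 3.85,1.55,0,0,0,0,1.5, 4.65,2.2,0,0,0,0,1.5, 5.35,3,0,0,0,0,1.5, 5.9,3.9,0,0,0,0,1.5, 6.35,4.85,0,0,0,0,1.5, 6.65,5.85,0,0,0,0,1.5, 6.8,6.85,0,0,0,0,1.5, 6.85,7.9,0,0,0,0,1.5, 6.7,8.95,0,0,0,0,1.5]'; python3 arc.py 7.5 11
```

```text
clock: 12.9
ee_pos: [0.5035, 0.133, 0.1925]
orientation: [0.0, 0.637, 0.771, 0.001]
ft_force: [-6.3, 6.0, 9.1]
gripper_width: 0.0247
clock 12.9 r 0.0764 ang 90.85 F [-6.32  5.98  9.07] F_tang(winding dir) -6.23 F_rad 6.08
[[-0.37, 0.93, 0.05], [-0.72, 1.84, 0.05], [-1.2, 2.7, 0.06], [-1.78, 3.49, 0.06], [-2.46, 4.2, 0.06], [-3.22, 4.81, 0.06], [-4.06, 5.32, 0.06], [-4.96, 5.72, 0.06], [-5.9, 5.99, 0.06], [-6.87, 6.14, 0.06], [-7.85, 6.16, 0.06]]
```

```bash
sed -i 's/C=np.array.*/C=np.array([.5042,.0574])/; s/C+.075\*/C+.0755*/' arc.py; python3 arc.py 7.5 11
```

```text
clock 12.9 r 0.0756 ang 90.55 F [-6.32  5.98  9.07] F_tang(winding dir) -6.26 F_rad 6.04
[[-0.25, 0.96, 0.05], [-0.61, 1.87, 0.05], [-1.09, 2.74, 0.06], [-1.68, 3.53, 0.06], [-2.37, 4.24, 0.06], [-3.14, 4.85, 0.06], [-3.99, 5.36, 0.06], [-4.89, 5.75, 0.06], [-5.84, 6.02, 0.06], [-6.82, 6.17, 0.06], [-7.81, 6.18, 0.06]]
```

```bash
python3 -m crank '[-0.25,0.95,0,0,0,0,1.5, -0.6,1.85,0,0,0,0,1.5, -1.1,2.75,0,0,0,0,1.5, -1.7,3.55,0,0,0,0,1.5, -2.35,4.25,0,0,0,0,1.5, -3.15,4.85,0,0,0,0,1.5, -4,5.35,0,0,0,0,1.5, -4.9,5.75,0,0,0,0,1.5, -5.85,6,0,0,0,0,1.5, -6.8,6.15,0,0,0,0,1.5, -7.4,6.18,0,0,0,0,1.5, -7.4,6.18,0,0,0,0,1.5]'; python3 arc.py 4 7
python3 - <<'E'
from h import *
for n,r in(('scene',(150,270,245,345)),('side',(115,215,235,335))):
    b=cam(n); k=6; cv2.imwrite(f'pics/{n}10.png',cv2.resize(b['img'][r[0]:r[1],r[2]:r[3]],None,fx=k,fy=k,interpolation=cv2.INTER_CUBIC))
E
python3 arc.py 4 7
```

```text
clock: 14.4
ee_pos: [0.5782, 0.0718, 0.1926]
orientation: [0.0, 0.637, 0.771, 0.001]
ft_force: [0.3, 3.5, 2.6]
gripper_width: 0.0247
clock 14.4 r 0.0754 ang 11.04 F [0.32 3.52 2.63] F_tang(winding dir) -3.39 F_rad 0.99
[[-0.53, -0.01, 0.06], [-1.05, -0.07, 0.06], [-1.57, -0.16, 0.06], [-2.08, -0.28, 0.06], [-2.58, -0.44, 0.06], [-3.07, -0.64, 0.06], [-3.55, -0.87, 0.06]]
clock 14.5 r 0.0754 ang 11.18 F [1.94 3.39 2.37] F_tang(winding dir) -2.95 F_rad 2.56
[[-0.53, -0.01, 0.06], [-1.05, -0.06, 0.06], [-1.57, -0.15, 0.06], [-2.08, -0.27, 0.06], [-2.58, -0.43, 0.06], [-3.07, -0.63, 0.06], [-3.55, -0.86, 0.06]]
```

View pics/side10.png

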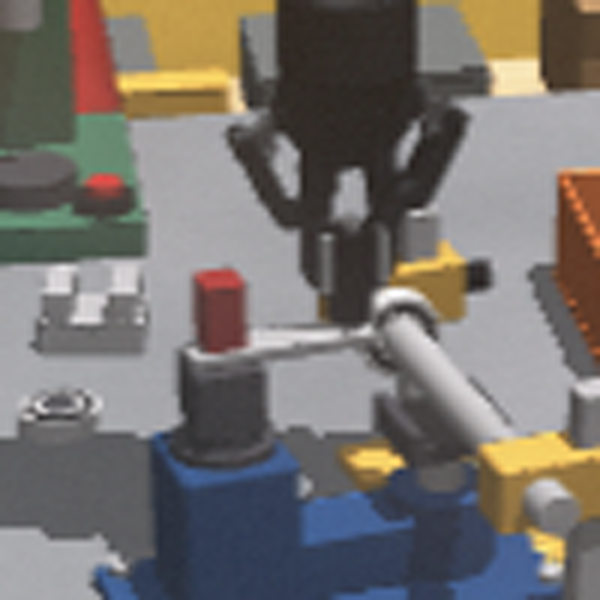

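View pics/scene10.png

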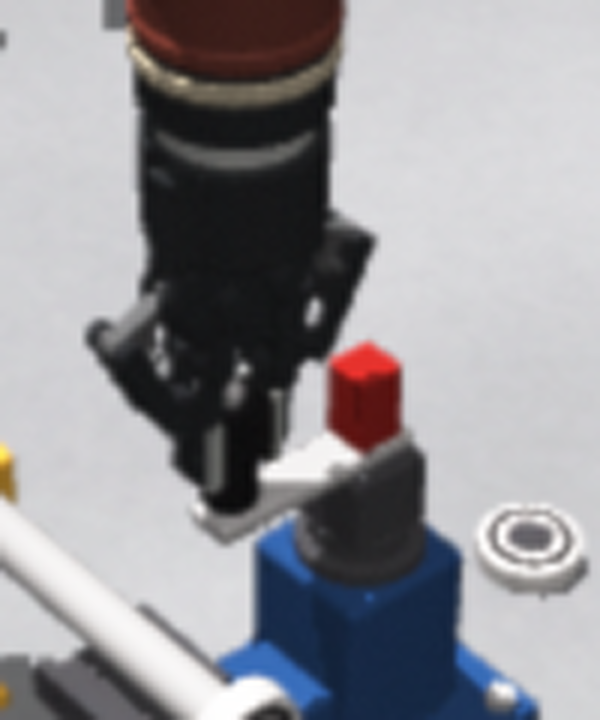

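```bash
python3 -m crank '[-0.66,-0.02,0,0,0,0,1.5, -1.3,-0.1,0,0,0,0,1.5, -1.7,-0.18,0,0,0,0,1.5, -1.7,-0.18,0,0,0,0,1.5, -1.7,-0.18,0,0,0,0,1.5, -1.7,-0.18,0,0,0,0,1.5]'; python3 arc.py 5 3
```

```text
clock: 15.25
ee_pos: [0.5795, 0.0549, 0.1926]
orientation: [0.001, 0.637, 0.771, 0.001]
ft_force: [0.8, 2.6, 1.6]
gripper_width: 0.0247
clock 15.25 r 0.0754 ang -1.88 F [0.83 2.63 1.56] F_tang(winding dir) -2.65 F_rad 0.74
[[-0.64, -0.16, 0.06], [-1.26, -0.39, 0.06], [-1.85, -0.67, 0.06]]
```

```bash
python3 -m crank '[0,0,0,0,0,0,1.5,0,0,0,0,0,0,1.5,0,0,0,0,0,0,1.5]'; python3 arc.py 5 3
```

```text
clock: 15.62
ee_pos: [0.5795, 0.0549, 0.1926]
orientation: [0.001, 0.637, 0.771, 0.001]
ft_force: [0.7, 1.8, 1.8]
gripper_width: 0.0247
clock 15.625 r 0.0754 ang -1.88 F [0.67 1.76 1.77] F_tang(winding dir) -1.78 F_rad 0.62
[[-0.64, -0.16, 0.06], [-1.26, -0.39, 0.06], [-1.85, -0.67, 0.06]]
```

```bash
python3 -m crank '[-0.64,-0.16,0,0,0,0,1.5, -1.26,-0.4,0,0,0,0,1.5, -1.26,-0.4,0,0,0,0,1.5, -1.26,-0.4,0,0,0,0,1.5]'; python3 arc.py 5 3
```

```text
clock: 16.12
ee_pos: [0.5778, 0.0414, 0.1925]
orientation: [0.001, 0.637, 0.771, 0.0]
ft_force: [0.3, 1.9, 0.7]
gripper_width: 0.0247
clock 16.125 r 0.0753 ang -12.27 F [0.32 1.89 0.67] F_tang(winding dir) -1.92 F_rad -0.09
[[-0.6, -0.27, 0.05], [-1.17, -0.61, 0.05], [-1.7, -0.99, 0.05]]
```

```bash
python3 -m crank '[-0.6,-0.27,0,0,0,0,1.5, -1.17,-0.61,0,0,0,0,1.5, -1.17,-0.61,0,0,0,0,1.5, -1.17,-0.61,0,0,0,0,1.5]'; python3 arc.py 5 3
```

```text
clock: 16.62
ee_pos: [0.5738, 0.0284, 0.1924]
orientation: [0.001, 0.637, 0.771, -0.0]
ft_force: [-1.0, 1.0, 0.9]
gripper_width: 0.0243
clock 16.625 r 0.0754 ang -22.65 F [-0.98  1.02  0.89] F_tang(winding dir) -0.56 F_rad -1.3
[[-0.54, -0.38, 0.04], [-1.04, -0.81, 0.04], [-1.49, -1.28, 0.04]]
```

```bash
python3 -m crank '[-0.54,-0.38,0,0,0,0,1.5, -1.04,-0.81,0,0,0,0,1.5, -1.04,-0.81,0,0,0,0,1.5, -1.04,-0.81,0,0,0,0,1.5]'; python3 arc.py 5 3
```

```text
clock: 17.12
ee_pos: [0.5674, 0.0163, 0.1923]
orientation: [0.0, 0.637, 0.771, -0.0]
ft_force: [-1.4, 2.1, 1.1]
gripper_width: 0.0247
clock 17.125 r 0.0754 ang -33.02 F [-1.4   2.11  1.1 ] F_tang(winding dir) -1.01 F_rad -2.32
[[-0.46, -0.47, 0.03], [-0.87, -0.98, 0.03], [-1.24, -1.53, 0.03]]
```

```bash
python3 -m crank '[-0.46,-0.47,0,0,0,0,1.5, -0.87,-0.98,0,0,0,0,1.5, -0.87,-0.98,0,0,0,0,1.5, -0.87,-0.98,0,0,0,0,1.5]'; python3 arc.py 5 3
```

```text
clock: 17.62
ee_pos: [0.5593, 0.0059, 0.1923]
orientation: [0.0, 0.637, 0.771, -0.001]
ft_force: [-0.2, 2.4, 0.7]
gripper_width: 0.0247
clock 17.625 r 0.0754 ang -43.07 F [-0.17  2.39  0.71] F_tang(winding dir) -1.63 F_rad -1.76
[[-0.37, -0.54, 0.03], [-0.69, -1.12, 0.03], [-0.95, -1.72, 0.03]]
```

```bash
python3 -m crank '[-0.37,-0.54,0,0,0,0,1.5, -0.69,-1.12,0,0,0,0,1.5, -0.69,-1.12,0,0,0,0,1.5, -0.69,-1.12,0,0,0,0,1.5]'; python3 arc.py 5 3
```

```text
clock: 18.12
ee_pos: [0.5495, -0.0028, 0.1922]
orientation: [0.0, 0.637, 0.771, -0.001]
ft_force: [-0.8, 4.2, 1.3]
gripper_width: 0.0243
clock 18.125 r 0.0754 ang -53.04 F [-0.76  4.22  1.31] F_tang(winding dir) -1.93 F_rad -3.83
[[-0.28, -0.6, 0.02], [-0.49, -1.22, 0.02], [-0.64, -1.86, 0.02]]
```

```bash
sed -i 's/.0755\*/.0750*/' arc.py; python3 arc.py 5 2;  python3 -m crank '[-0.24,-0.57,0,0,0,0,1.5, -0.45,-1.2,0,0,0,0,1.5, -0.45,-1.2,0,0,0,0,1.5, -0.45,-1.2,0,0,0,0,1.5]'; python3 arc.py 5 3
```

```text
clock 18.125 r 0.0754 ang -53.04 F [-0.76  4.22  1.31] F_tang(winding dir) -1.93 F_rad -3.83
[[-0.23, -0.62, 0.02], [-0.44, -1.24, 0.02]]
clock: 18.62
ee_pos: [0.5388, -0.0094, 0.1922]
orientation: [0.0, 0.637, 0.771, -0.001]
ft_force: [0.6, 4.4, -0.5]
gripper_width: 0.0246
clock 18.625 r 0.0753 ang -62.63 F [ 0.56  4.37 -0.47] F_tang(winding dir) -2.51 F_rad -3.62
[[-0.13, -0.64, 0.02], [-0.24, -1.29, 0.02], [-0.28, -1.94, 0.02]]
```

```bash
python3 -m crank '[-0.08,-0.35,0,0,0,0,1.5, -0.14,-0.64,0,0,0,0,1.5, -0.14,-0.64,0,0,0,0,1.5, -0.14,-0.64,0,0,0,0,1.5, -0.14,-0.64,0,0,0,0,1.5]'; python3 arc.py 5 3
```

```text
clock: 19.25
ee_pos: [0.5331, -0.012, 0.1923]
orientation: [0.0, 0.637, 0.771, -0.001]
ft_force: [1.6, 4.1, 0.7]
gripper_width: 0.0246
clock 19.25 r 0.0752 ang -67.43 F [1.62 4.07 0.67] F_tang(winding dir) -3.06 F_rad -3.13
[[-0.09, -0.65, 0.03], [-0.14, -1.3, 0.03], [-0.13, -1.96, 0.03]]
```

```bash
python3 -m crank '[-0.09,-0.65,0,0,0,0,1.5, -0.13,-1.1,0,0,0,0,1.5, -0.13,-1.1,0,0,0,0,1.5, -0.13,-1.1,0,0,0,0,1.5]'; python3 arc.py 5 3
```

```text
clock: 19.75
ee_pos: [0.5226, -0.0154, 0.1923]
orientation: [0.0, 0.637, 0.771, -0.001]
ft_force: [1.5, 4.9, 0.4]
gripper_width: 0.0248
clock 19.75 r 0.0751 ang -75.83 F [1.48 4.87 0.41] F_tang(winding dir) -2.63 F_rad -4.35
[[-0.0, -0.65, 0.03], [0.05, -1.31, 0.03], [0.15, -1.95, 0.03]]
```

```bash
python3 -m crank '[0.05,-0.65,0,0,0,0,1.5, 0.1,-1.2,0,0,0,0,1.5, 0.1,-1.2,0,0,0,0,1.5, 0.1,-1.2,0,0,0,0,1.5]'; python3 arc.py 5 3
```

```text
clock: 20.25
ee_pos: [0.5108, -0.0171, 0.1925]
orientation: [0.001, 0.637, 0.771, -0.001]
ft_force: [3.0, 1.3, 2.2]
gripper_width: 0.0248
clock 20.25 r 0.0748 ang -84.96 F [3.02 1.28 2.15] F_tang(winding dir) -3.12 F_rad -1.01
[[0.07, -0.65, 0.05], [0.22, -1.29, 0.05], [0.43, -1.91, 0.05]]
```

```bash
python3 -m crank '[0.07,-0.65,0,0,0,0,1.5, 0.2,-1.2,0,0,0,0,1.5, 0.2,-1.2,0,0,0,0,1.5, 0.2,-1.2,0,0,0,0,1.5]'; python3 arc.py 5 3
```

```text
clock: 20.75
ee_pos: [0.4986, -0.0173, 0.1924]
orientation: [0.001, 0.637, 0.771, -0.001]
ft_force: [3.1, 3.1, 1.9]
gripper_width: 0.0245
clock 20.75 r 0.0749 ang -94.32 F [3.12 3.13 1.88] F_tang(winding dir) -2.88 F_rad -3.36
[[0.19, -0.63, 0.04], [0.44, -1.23, 0.04], [0.75, -1.81, 0.04]]
```

```bash
python3 -m crank '[0.2,-0.63,0,0,0,0,1.5, 0.42,-1.17,0,0,0,0,1.5, 0.42,-1.17,0,0,0,0,1.5, 0.42,-1.17,0,0,0,0,1.5]'; python3 arc.py 5 3
python3 - <<'E'
from h import *
b=cam('side'); cv2.imwrite(f'pics/side11.png',cv2.resize(b['img'][165:225,265:345],None,fx=9,fy=9,interpolation=cv2.INTER_CUBIC))
E
```

```text
clock: 21.25
ee_pos: [0.4865, -0.0154, 0.1923]
orientation: [0.001, 0.637, 0.771, -0.001]
ft_force: [3.1, 2.7, -0.2]
gripper_width: 0.0248
clock 21.25 r 0.0749 ang -103.69 F [ 3.08  2.73 -0.19] F_tang(winding dir) -2.35 F_rad -3.38
[[0.29, -0.59, 0.03], [0.63, -1.14, 0.03], [1.03, -1.66, 0.03]]
```

View pics/side11.png

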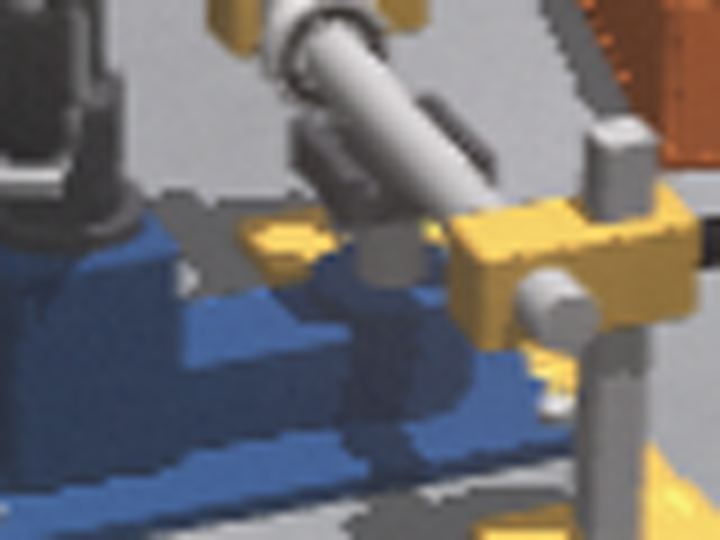

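```bash
python3 -m crank '[0.29,-0.59,0,0,0,0,1.5, 0.55,-1.03,0,0,0,0,1.5, 0.55,-1.03,0,0,0,0,1.5, 0.55,-1.03,0,0,0,0,1.5]'; python3 arc.py 5 3
```

```text
clock: 21.8
ee_pos: [0.4757, -0.0119, 0.1924]
orientation: [0.001, 0.637, 0.771, -0.001]
ft_force: [4.6, 3.3, -0.3]
gripper_width: 0.0248
clock 21.8 r 0.0749 ang -112.37 F [ 4.63  3.29 -0.34] F_tang(winding dir) -3.03 F_rad -4.81
[[0.37, -0.54, 0.04], [0.8, -1.03, 0.04], [1.27, -1.49, 0.04]]
```

```bash
python3 -m crank '[0.4,-0.54,0,0,0,0,1.5, 0.68,-0.85,0,0,0,0,1.5, 0.68,-0.85,0,0,0,0,1.5, 0.68,-0.85,0,0,0,0,1.5]'; python3 arc.py 5 3
```

```text
clock: 22.3
ee_pos: [0.4677, -0.0075, 0.1928]
orientation: [0.002, 0.637, 0.771, -0.001]
ft_force: [7.8, -0.6, -1.9]
gripper_width: 0.0248
clock 22.3 r 0.0745 ang -119.37 F [ 7.83 -0.62 -1.87] F_tang(winding dir) -7.12 F_rad -3.3
[[0.41, -0.51, 0.08], [0.89, -0.95, 0.07], [1.41, -1.35, 0.07]]
```

The drag jumped to -7.1 N. I'll hold still and read the resting force.

```bash
python3 -m crank '[0,0,0,0,0,0,1.5, 0,0,0,0,0,0,1.5, 0,0,0,0,0,0,1.5]'; python3 arc.py 5 3;python3 -m crank '[0,0,0,0,0,0,1.5, 0,0,0,0,0,0,1.5]'; python3 arc.py 2.5 3
```

```text
clock: 22.68
ee_pos: [0.4684, -0.008, 0.1928]
orientation: [0.003, 0.637, 0.771, -0.001]
ft_force: [6.5, 1.4, -3.3]
gripper_width: 0.0247
clock 22.675 r 0.0745 ang -118.73 F [ 6.5   1.35 -3.33] F_tang(winding dir) -5.05 F_rad -4.31
[[0.4, -0.52, 0.08], [0.88, -0.96, 0.07], [1.4, -1.36, 0.07]]
clock: 22.92
ee_pos: [0.4687, -0.0082, 0.1927]
orientation: [0.003, 0.637, 0.77, -0.001]
ft_force: [4.8, 2.2, -1.6]
gripper_width: 0.025
clock 22.925 r 0.0746 ang -118.43 F [ 4.84  2.15 -1.58] F_tang(winding dir) -3.23 F_rad -4.2
[[0.18, -0.27, 0.07], [0.41, -0.51, 0.07], [0.64, -0.74, 0.07]]
```

```bash
python3 -m crank '[0.2,-0.27,0,0,0,0,1.5, 0.36,-0.45,0,0,0,0,1.5, 0.36,-0.45,0,0,0,0,1.5, 0.36,-0.45,0,0,0,0,1.5]'; python3 arc.py 2.5 3
```

```text
clock: 23.42
ee_pos: [0.4655, -0.0062, 0.1931]
orientation: [0.005, 0.638, 0.77, 0.0]
ft_force: [10.4, 0.5, -4.8]
gripper_width: 0.0245
clock 23.425 r 0.0744 ang -121.3 F [10.45  0.46 -4.76] F_tang(winding dir) -8.69 F_rad -5.82
[[0.18, -0.28, 0.11], [0.42, -0.51, 0.11], [0.66, -0.72, 0.1]]
```

```bash
python3 -m crank '[0,0,0,0,0,0,1.5, 0,0,0,0,0,0,1.5]'; python3 arc.py 2.5 1; python3 -m crank '[0,0,0,0,0,0,1.5, 0,0,0,0,0,0,1.5]'; python3 arc.py 2.5 1
python3 - <<'E'
from h import *
b=cam('side'); cv2.imwrite(f'pics/side12.png',cv2.resize(b['img'][165:225,265:345],None,fx=9,fy=9,interpolation=cv2.INTER_CUBIC))
E
```

```text
clock: 23.68
ee_pos: [0.4663, -0.0066, 0.1931]
orientation: [0.006, 0.638, 0.77, -0.0]
ft_force: [7.7, 0.7, -4.1]
gripper_width: 0.0245
clock 23.675 r 0.0744 ang -120.67 F [ 7.71  0.69 -4.06] F_tang(winding dir) -6.28 F_rad -4.52
[[0.18, -0.28, 0.1]]
clock: 23.92
ee_pos: [0.4666, -0.0069, 0.1929]
orientation: [0.006, 0.638, 0.77, -0.0]
ft_force: [5.8, 2.3, -4.0]
gripper_width: 0.0248
clock 23.925 r 0.0745 ang -120.35 F [ 5.8   2.25 -4.04] F_tang(winding dir) -3.86 F_rad -4.87
[[0.18, -0.28, 0.09]]
```

View pics/side12.png

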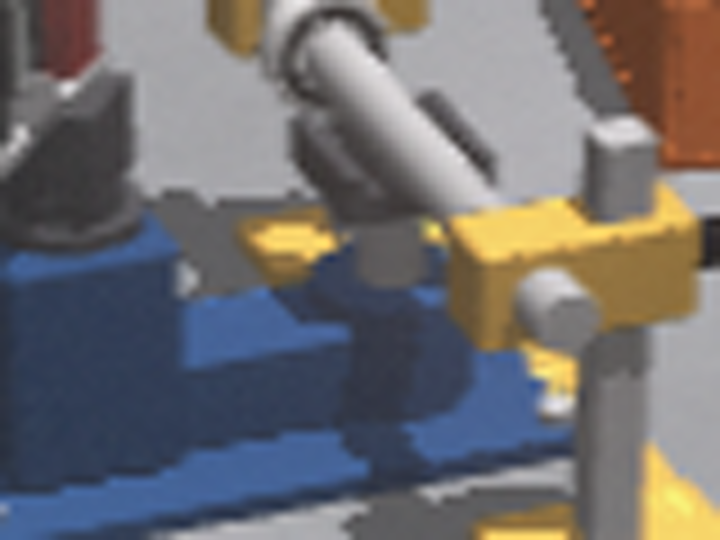

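```bash
python3 -m crank '[0.15,-0.23,0,0,0,0,1.5, 0.22,-0.3,0,0,0,0,1.5, 0.22,-0.3,0,0,0,0,1.5, 0.22,-0.3,0,0,0,0,1.5]'; python3 arc.py 2.5 1
```

```text
clock: 24.48
ee_pos: [0.4652, -0.0059, 0.1932]
orientation: [0.008, 0.638, 0.77, 0.001]
ft_force: [11.3, 0.7, -6.3]
gripper_width: 0.0245
clock 24.475 r 0.0744 ang -121.59 F [11.28  0.69 -6.28] F_tang(winding dir) -9.25 F_rad -6.49
[[0.18, -0.28, 0.12]]
```

The stiffening matches contact: 7.1, then 8.7, then 9.25 N, about 0.6 N/mm. I'll relax and let go.

```bash
python3 -m crank '[0,0,0,0,0,0,1.5, 0,0,0,0,0,0,1.5]'; python3 arc.py 2.5 1; python3 -m crank '[0,0,0,0,0,0,3, 0,0,0,0,0,0,5, 0,0,0,0,0,0,5.5, 0,0,0,0,0,0,5.5]'; python3 arc.py 2 1
```

```text
clock: 24.72
ee_pos: [0.4659, -0.0064, 0.1931]
orientation: [0.008, 0.638, 0.77, 0.0]
ft_force: [7.8, 1.1, -4.8]
gripper_width: 0.0247
clock 24.725 r 0.0744 ang -121.0 F [ 7.84  1.05 -4.77] F_tang(winding dir) -6.18 F_rad -4.94
[[0.18, -0.28, 0.11]]
clock: 25.22
ee_pos: [0.4655, -0.0064, 0.193]
orientation: [0.008, 0.638, 0.77, 0.0]
ft_force: [-0.0, 0.5, 0.2]
gripper_width: 0.055
clock 25.225 r 0.0746 ang -121.22 F [-0.05  0.46  0.19] F_tang(winding dir) 0.28 F_rad -0.37
[[0.15, -0.22, 0.1]]
```

```bash
python3 -m crank '[0,0,-3,0,0,0,5.5, 0,0,-8,0,0,0,5.5, 0,0,-12,0,0,0,5.5, 0,0,-12,0,0,0,5.5]'
python3 - <<'E'
from h import *
for n,r in(('scene',(150,270,245,345)),('side',(125,225,245,345)),('wrist',(0,420,0,560))):
    b=cam(n); k=1 if n=='wrist' else 6; cv2.imwrite(f'pics/{n}13.png',cv2.resize(b['img'][r[0]:r[1],r[2]:r[3]],None,fx=k,fy=k,interpolation=cv2.INTER_CUBIC))
for n in('scene','side'): cv2.imwrite(f'pics/{n}13f.png',cam(n)['img'])
s=status.read_state(); print(s['ee_pos'],s['ft_force'])
E
```

```text
clock: 25.72
ee_pos: [0.4654, -0.0055, 0.3158]
orientation: [0.01, 0.638, 0.77, 0.001]
ft_force: [-0.2, -0.3, -1.2]
gripper_width: 0.0548
[ 0.46339314 -0.00517304  0.31187812] [ 0.17682932 -0.85728871  0.22235882]
```

View pics/scene13.png

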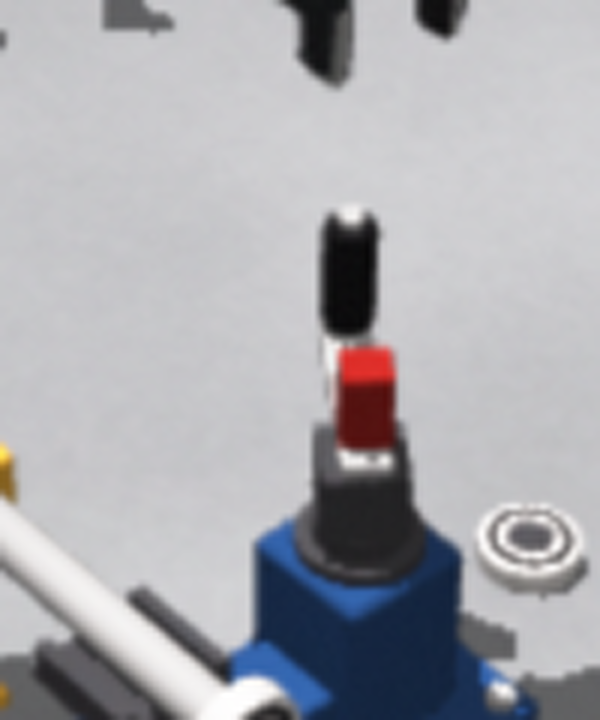

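View pics/side13.png

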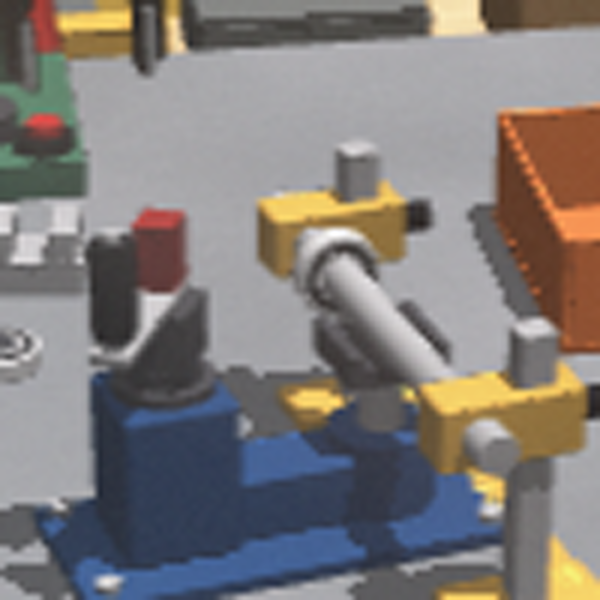

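View pics/wrist13.png

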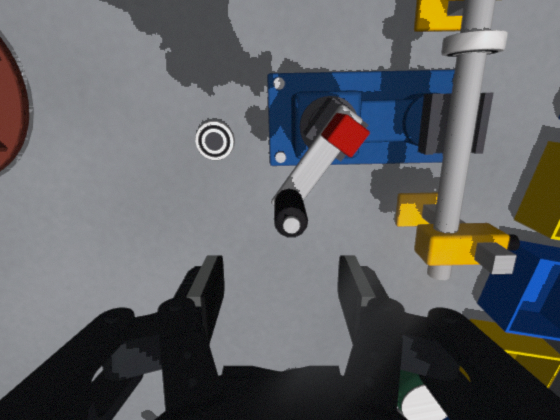

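View pics/side13f.png

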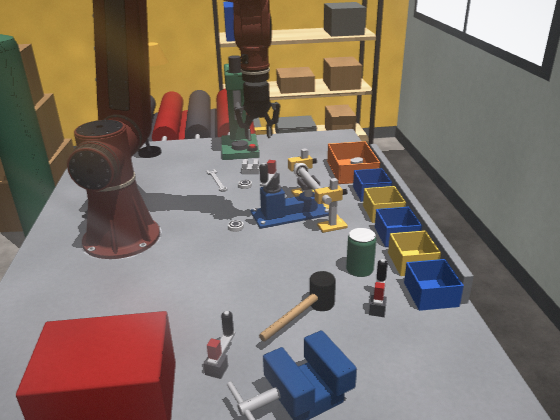

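```bash
python3 - <<'E'
from h import *
d=cam('wrist')
G=plane(d,(290.5,225.5),.232); B=plane(d,(349,135),.211); print(G,B,np.hypot(*(G-B)[:2]),np.degrees(np.arctan2(*(G-B)[1::-1])))
cv2.imwrite('pics/w14.png',cv2.resize(d['img'][90:250,250:400],None,fx=4,fy=4))
E
```

```text
[ 0.47226387 -0.01126089  0.232     ] [0.50323163 0.05935497 0.211     ] 0.07710772655338033 -113.67928752732969
```

View pics/w14.png

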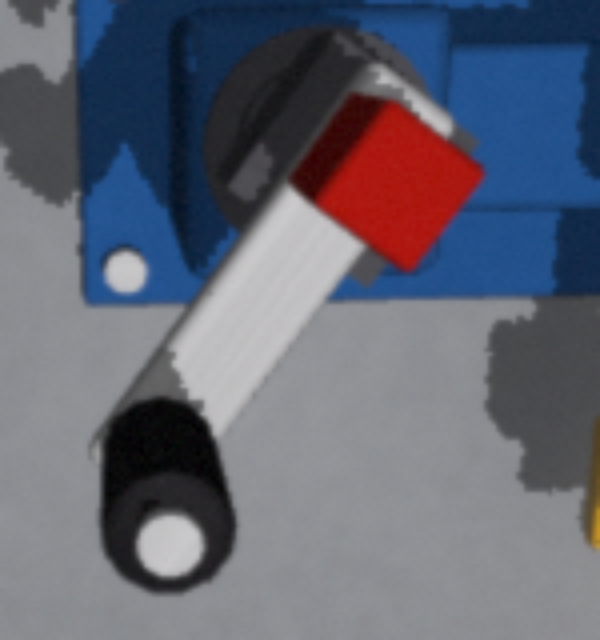

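```bash
python3 - <<'E'
from h import *
d=cam('wrist')
q=np.array([(388,98),(484,172),(411,271),(320,195)])/4+[250,90]-.4
P=np.array([plane(d,u,.211) for u in q]); print(P.mean(0))
for i in range(4):
    e=P[(i+1)%4]-P[i]; print(np.hypot(*e[:2])*1e3,np.degrees(np.arctan2(e[1],e[0]))%90)
# arm right edge on top plane z=.171
for a,b in(((362,250),(218,437)),((289,188),(175,345))):
    A=plane(d,np.array(a)/4+[250,90],.171);B=plane(d,np.array(b)/4+[250,90],.171); print('arm',np.degrees(np.arctan2(*(B-A)[1::-1])))
G=plane(d,np.array((170,545))/4+[250,90],.232); B=P.mean(0); print(np.degrees(np.arctan2(*(G-B)[1::-1])),np.hypot(*(G-B)[:2]))
s=status.read_state(); print(s['orientation'])
E
```

```text
[0.50404183 0.05887752 0.211     ]
22.843601498528905 65.48075750862154
22.085709996647758 66.9775064048369
22.87560941803434 62.40398009917885
20.858352805164458 67.06825823794675
arm -114.86037050283495
arm -114.23710377408484
-113.14947416635596 0.07666013859958223
[ 7.09016782e-03  6.37840248e-01  7.70136013e-01 -2.62587328e-04]
```

```bash
python3 - <<'E'
from h import *
d=cam('wrist'); cv2.imwrite('pics/w15.png',d['img'])
E
python3 -m crank '[0,0,0,0,0,0,5.5,0,0,0,0,0,0,5.5,0,0,0,0,0,0,5.5,0,0,0,0,0,0,5.5,0,0,0,0,0,0,5.5,0,0,0,0,0,0,5.5,0,0,0,0,0,0,5.5,0,0,0,0,0,0,5.5]'
python3 - <<'E'
from h import *
d=cam('wrist')['img']; a=cv2.imread('pics/w15.png'); A,B=[cv2.cvtColor(x,6)[90:250,250:400].astype(np.float32) for x in(a,d)]
print(cv2.phaseCorrelate(A,B), np.abs(A-B).mean(), np.abs(A-B).max())
s=cam('side')
cv2.imwrite('pics/side15.png',cv2.resize(s['img'][165:225,265:345],None,fx=9,fy=9,interpolation=cv2.INTER_CUBIC))
def blobc(img):
    g=cv2.cvtColor(img,6)[165:225,265:345]; return g.astype(int)
x=cv2.resize(cv2.imread('pics/side12.png'),(80,60),interpolation=cv2.INTER_AREA); y=cv2.resize(cv2.imread('pics/side15.png'),(80,60),interpolation=cv2.INTER_AREA)
df=np.abs(x.astype(int)-y).max(2)[:, 28:60]; print(df.max(),df.mean())
x=cv2.resize(cv2.imread('pics/side11.png'),(80,60),interpolation=cv2.INTER_AREA);df=np.abs(x.astype(int)-y).max(2)[:,28:60]; print(df.max(),df.mean())
E
```

```text
clock: 27.12
ee_pos: [0.4637, -0.0052, 0.3123]
orientation: [0.007, 0.638, 0.77, -0.0]
ft_force: [-0.3, -0.4, 0.5]
gripper_width: 0.0547
((-0.19359977142218554, -0.11758761107374482), 1.0046945006052652) 1.9319583 45.0
22 1.809375
28 2.230208333333333
```

The crank is at rest, but the arm sprang back about 6° on release. That fits a residual of about 60 N, and I'll confirm it by feeling the grip once more.

```bash
python3 -m crank '[-0.7,0.8,0,0,0,0,5.5, -0.7,0.8,4,0,0,0,5.5, -0.7,0.8,8,0,0,0,5.5, -0.7,0.8,8,0,0,0,5.5]'; python3 - <<'E'
from h import *
d=cam('wrist'); cv2.imwrite('pics/w16.png',d['img'])
E
```

```text
clock: 27.72
ee_pos: [0.4723, -0.0113, 0.2304]
orientation: [0.005, 0.638, 0.77, -0.001]
ft_force: [-0.2, 0.3, 1.1]
gripper_width: 0.0547
```

View pics/w16.png

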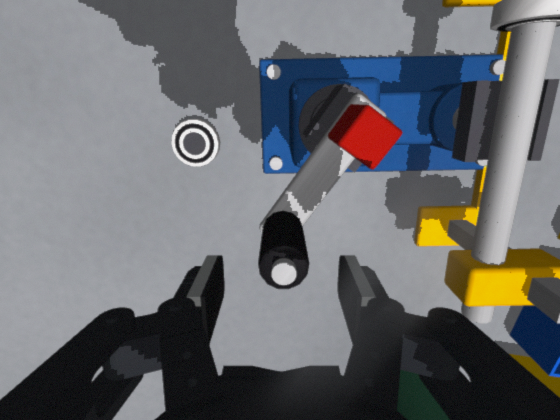

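```bash
python3 -m crank '[0,0,2,0,0,0,5.5, 0,0,3.8,0,0,0,5.5, 0,0,3.8,0,0,0,5.5, 0,0,3.8,0,0,0,3, 0,0,3.8,0,0,0,1.5, 0,0,3.8,0,0,0,1.5, 0,0,3.8,0,0,0,1.5]'; python3 arc.py 1 4
```

```text
clock: 28.65
ee_pos: [0.4746, -0.0124, 0.1954]
orientation: [0.008, 0.638, 0.77, -0.0]
ft_force: [-0.6, -3.1, 7.3]
gripper_width: 0.0245
clock 28.65 r 0.0758 ang -112.95 F [-0.61 -3.11  7.34] F_tang(winding dir) -0.65 F_rad 3.1
[[0.15, -0.07, 0.34], [0.22, -0.17, 0.34], [0.3, -0.28, 0.34], [0.38, -0.38, 0.33]]
```

```bash
python3 -m crank '[0.12,-0.15,0,0,0,0,1.5, 0.25,-0.32,0,0,0,0,1.5, 0.25,-0.32,0,0,0,0,1.5]'; python3 arc.py 1 4;  python3 -m crank '[0.12,-0.15,0,0,0,0,1.5, 0.25,-0.32,0,0,0,0,1.5, 0.25,-0.32,0,0,0,0,1.5]'; python3 arc.py 1 4
```

```text
clock: 29.02
ee_pos: [0.4718, -0.0108, 0.1958]
orientation: [0.009, 0.638, 0.77, -0.0]
ft_force: [3.9, -3.8, 3.8]
gripper_width: 0.0246
clock 29.025 r 0.0755 ang -115.39 F [ 3.92 -3.81  3.78] F_tang(winding dir) -5.18 F_rad 1.76
[[0.13, -0.08, 0.38], [0.21, -0.18, 0.38], [0.29, -0.28, 0.38], [0.37, -0.38, 0.38]]
clock: 29.4
ee_pos: [0.4693, -0.0093, 0.1961]
orientation: [0.01, 0.638, 0.77, 0.0]
ft_force: [5.4, -4.1, 0.7]
gripper_width: 0.0245
clock 29.4 r 0.0753 ang -117.59 F [ 5.35 -4.08  0.67] F_tang(winding dir) -6.63 F_rad 1.13
[[0.11, -0.09, 0.41], [0.19, -0.19, 0.41], [0.28, -0.29, 0.41], [0.37, -0.39, 0.4]]
```

Winding stiffened straight away (5.2 N, then 6.6 N at 0.5–0.6 N/mm), so the saddle was still bearing. I'll let go and back off.

```bash
python3 -m crank '[0,0,0,0,0,0,1.5, 0,0,0,0,0,0,1.5]'; python3 arc.py 1 1; python3 -m crank '[0,0,0,0,0,0,2.8, 0,0,0,0,0,0,3.5, 0,0,0,0,0,0,5.5, 0,0,0,0,0,0,5.5, 0,0,-3,0,0,0,5.5, 0,0,-8,0,0,0,5.5, 0,0,-12,0,0,0,5.5, 0,0,-12,0,0,0,5.5,0,0,-12,0,0,0,5.5]'
python3 - <<'E'
from h import *
d=cam('wrist'); cv2.imwrite('pics/w17.png',d['img']); cv2.imwrite('pics/w17z.png',cv2.resize(d['img'][60:260,230:430],None,fx=3,fy=3))
s=cam('side'); cv2.imwrite('pics/side17.png',cv2.resize(s['img'][125:225,245:345],None,fx=6,fy=6,interpolation=cv2.INTER_CUBIC))
E
```

```text
clock: 29.65
ee_pos: [0.4696, -0.0095, 0.1961]
orientation: [0.01, 0.638, 0.77, 0.0]
ft_force: [3.2, -3.0, -0.3]
gripper_width: 0.0246
clock 29.65 r 0.0753 ang -117.36 F [ 3.23 -3.   -0.28] F_tang(winding dir) -4.25 F_rad 1.18
[[0.11, -0.09, 0.41]]
clock: 30.78
ee_pos: [0.4674, -0.0079, 0.3155]
orientation: [0.01, 0.638, 0.77, 0.0]
ft_force: [-0.3, 0.5, -0.8]
gripper_width: 0.0549
```

View pics/w17.png

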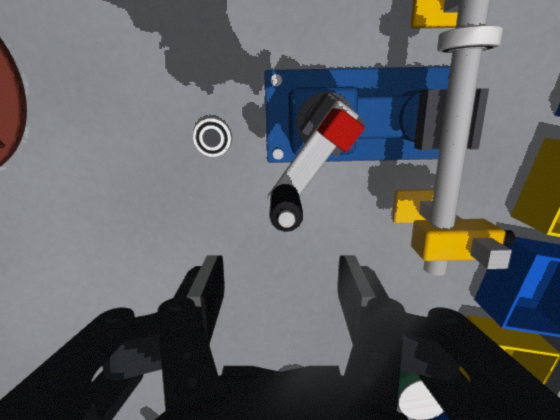

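View pics/side17.png

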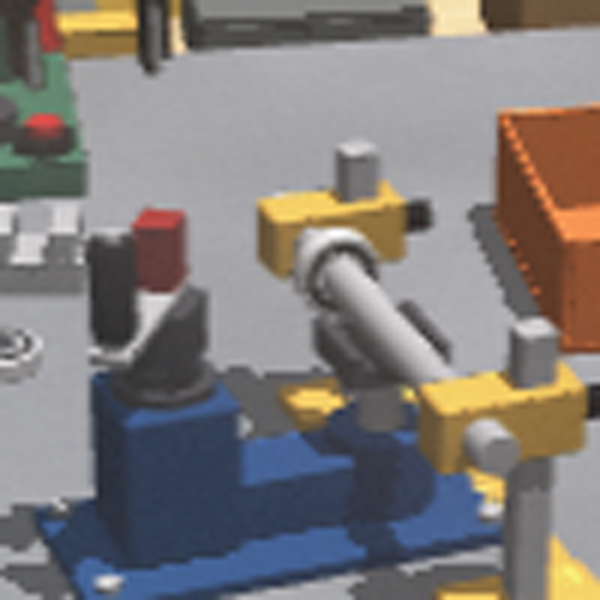

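```bash
python3 - <<'E'
from workcell import bot
print(bot.finish_job())
E
```

```text
the job is handed in; nothing more can be done
None
```

I fitted the nearest crank fully home on the jack shaft, wound it clockwise by its grip to the spindle, let go and handed the job in at about 31 s. I saw no verdict.

- **Fit:** I read the shaft's square at about 11° and seated the crank at a tool height of 0.1766 m, where 0.1767 m was expected. Afterwards the fixed cameras put the boss top at 0.209 m, where 0.211 m was expected. In the last pictures the crank is upright and home.
- **Winding:** I wound about 1.1 turns. From there the push-back rose at about 0.6 N per mm, and I stopped at a peak of 9.25 N. That is just over the 9 N end of the snug range and well below the 15 N that does harm.
- **Letting go:** The crank sprang back about 6° on the first release. I took the grip again and it stiffened at once (5.2 N, then 6.6 N), so the saddle was still bearing. I relaxed to about 4 N and let go a second time.
- **Last checks:** The crank was at rest after the first release (two pictures over 1 s, before I felt the grip again). In the final pictures the gripper is clear, and the bystanders I could see had not moved.

**What disagreed or is uncertain:**
- The wrist camera and the fixed cameras differed by 4–6 mm on the shaft and the crank. I placed the crank by comparing hub and shaft within the same fixed views.
- The force left on the spindle after the final release was not measured. I put it at roughly 50–70 N, from the springback and the jack's friction; I did not feel the grip again after that release.

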